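# Load the carousel service tray and present it to the key carousel

## Task

The key carousel is being serviced: take the taller of the two steel pins out of the wooden block and stand it fully home in the bored socket of the ceramic tray, and let go of it. Then lift the tray by its upright handle to about 10 cm above the shelf and, once it is up, turn it on the spot about a quarter turn until its pin end points straight at the key carousel, keeping it level with the loose ball resting in the middle of the dish throughout. Finish holding the tray still up there, gripped by the handle (do not put it down), and leave everything else where it is.

Things in the scene. Friction and masses are not known exactly. Their poses are not given: they have to be found in the camera images.
- tray: Loose white ceramic tray, 0.42 kg, 205 mm long (x), z up. Origin: underside, below the handle. +x (pin) end: boss 40 x 40 mm, 34 high, at x +55. Middle: base 60 wide (y), 8 thick, with an upright fin handle 40 (x) x 12 (y) mm, top 62 mm up; grip it across y. -x end: round dish, 100 mm diameter, rim 24 high, at x -75, hollow sloping inward at 7 degrees. At the start +x points away from the robot.
- tray_handle (a point): Point in the middle of the tray's handle fin, 45 mm above the tray's underside (17 mm below the fin's top): a good height to grip.
- tray_mouth (a point): Centre of the mouth of the tray's bore: 16 mm diameter, 24 mm deep, with a small chamfer; 34 mm above the tray's underside.
- tray_seat (a point): Centre of the floor of the bore, 10 mm above the tray's underside; the pin's lower end rests here when fully home.
- tray_dish (a point): Where the ball's centre lies when the ball rests in the middle of the dish, about 23 mm above the tray's underside.
- ball_center (a point): Centre of the loose steel ball, 25 mm diameter, 64 g, in the tray's dish from the start.
- spindle: The taller steel pin: plain round, 14 mm diameter, 100 mm long, about 0.12 kg, chamfered ends. Origin: centre of its lower end; z up along the pin. Stands 20 mm deep in one of the two holes of the block, 80 mm showing, and is drawn straight up.
- short_pin: The shorter steel pin, 14 mm diameter, 60 mm long, in the other hole of the block (70 mm from the tall one), 40 mm showing. Leave it. Origin: centre of its lower end.
- block: Fixed wooden block 120 (x) x 50 (y) x 30 mm high with two 16 mm holes, 20 mm deep, on its x axis 35 mm either side of the middle. Origin: centre of the underside. Stands left or right of the tray.
- carousel: Key carousel: fixed foot of 120 mm diameter with a turning plastic drum with keys, knob on top, 164 mm high overall. Origin: centre of the foot, on its axis, at shelf height. Stands far left or far right (a plant pot stands on the other side).
- screwdriver: Screwdriver, 190 mm long, lying on the shelf: leave it. Origin: middle of its underside.
- fob: Green silicone fob, 60 x 30 x 8 mm, near the robot: leave it. Origin: underside, about its middle.
- cap: Aluminium flask cap, 48 mm diameter, 26 mm high: leave it. Origin: centre of the underside.
- padlock: Brass padlock lying flat, about 75 x 42 x 22 mm: leave it. Origin: underside of its case, middle.
- tape_roll: Paper tape roll lying flat, 80 mm diameter, 24 mm high: leave it. Origin: centre of the underside.
Mind the look-alikes: they are no part of the job. What is meant by the tray is not green or yellow, and is the larger of those in its own colour.

How it is judged:
On the way, in this order (a step that is already met when the one before it is completed fails the run):
1. the tall pin stands fully home in the tray's bore, let go, the tray still on the shelf (distance between spindle and tray_seat below 0.005 m and angle between spindle's own z axis and vertical below 0.15 rad and contact force between the fingers and spindle below 0.1 N and height (world z) of tray below 0.01 m), for 0.2 s.
2. the tray is lifted more than 4 cm, not yet turned to the carousel (height (world z) of tray above 0.04 m and x of carousel in the frame of tray below 0.3 m), for 0.1 s.
At the end, for the whole second after the job is handed in: Gripper holds the tray still, underside 60-150 mm up, within 170 mm of its start, level to 0.1 rad; its +x line passes within 60 mm of the carousel axis; tall pin home (foot within 5 mm of seat, upright to 0.15 rad); ball within 8 mm of the dish middle (height (world z) of tray between 0.06 and 0.15 m and distance of tray from where it was at the start of the episode below 0.17 m and angle between tray's own z axis and vertical below 0.1 rad and x of carousel in the frame of tray above 0.25 m and y of carousel in the frame of tray between -0.06 and 0.06 m and contact force between the fingers and tray above 1 N and contact force between tray and block below 0.1 N and contact force between tray and carousel below 0.1 N and linear speed of tray below 0.03 m/s and angular speed of tray below 0.15 rad/s and distance between spindle and tray_seat below 0.005 m and angle between spindle's own z axis and vertical below 0.15 rad and distance between ball_center and tray_dish below 0.008 m); the arm keeps its last pose, push and grip.
It fails at once if the ball leaves the middle of the dish by more than 15 mm (distance between ball_center and tray_dish above 0.015 m).
It fails at once if the tray tips more than 0.17 rad (10 degrees) (angle between tray's own z axis and vertical above 0.17 rad).
It fails at once if another thing on the shelf is moved by more than 25 mm (distance of any of screwdriver, fob, cap, padlock, tape_roll, short_pin from where it was at the start of the episode above 0.025 m).
It also fails if it takes over 70 s, if anything falls off the work surface, if the arm or the gripper's body presses on something with over 40 N, if the wrist force passes 120 N, or if a joint passes its speed limit or range.

## Robot

A 6-joint arm with a two-finger parallel gripper is mounted at the origin on the work surface. World frame = base frame: x ahead of the robot, y to its left, z up, the work surface at z = 0. Lengths are in m, angles in rad, forces in N, time in s.
With the tool pointing down it reaches from about 0.3 to 0.875 m from the base axis. Payload 6.4 kg.
Tool frame: the origin (TCP) lies at the very end of the fingers, on their centre line; the grasp point (between the pads) lies 19 mm behind it; z points along the fingers, y is the direction in which the jaws open and shut (so a half turn about z gives the same grasp; the last joint's range is limited). The gripper opens to 85 mm and grips with 20 to 120 N. Pads are 22 mm wide; open, the fingers measure 114 mm over their backs; the gripper's body (76 mm by 85 mm) begins 54 mm behind the grasp point. The pads swing forward as they close: fully open they stand 13 mm farther back than shut.
Start: joints at [1.027, 0.181, 1.607, -0, 1.354, -0.206], TCP at [0.191, 0.543, 0.204] pointing down, gripper open.
Joint ranges: [-2.99, 2.99], [-0.89, 2.07], [0.3, 2.58], [-1.14, 4.28], [0, 2.63], [-3.12, 3.12]. Speed limits (rad/s): [2.57, 2.57, 3.01, 3.14, 3.14, 3.14].

## Interface

Orientations are given as a unit quaternion [w, x, y, z].
In Python, from bench import * gives the robot as it stands.
- The arm moves only by the tool arm_command, never from a script. Its argument "motion" is text: rows parted by semicolons, each of 7 numbers parted by spaces: the shift along the tool's x, y, z in units of 0.2 m (1.0 is 0.2 m), then the turn, a rotation vector about the tool's x, y, z in units of 60 degrees (1.0 is 60 degrees), then the opening, from 0 (shut) to 1 (fully open). In form: tx ty tz ax ay az grip; .... A call has 1 to 10 rows; each row shifts and turns the pose as measured when the row begins, along the tool's axes as they then stand; what a row does not reach is not made up. A row lasts 1/12 s, in which the tool goes at most 41.7 mm and 7.16 degrees, less where a joint would pass 70% of its speed; a pose out of reach is approached as far as the arm can. A call with a number of a shift or a turn outside -1 to 1 is refused whole. A call with a gripper value outside its range is refused whole. The fingers move at their own pace and stop on an object; the grip force is fixed at half the most. Time passes only in rows, so rows that do not move let the fingers close. It gives the time, the measured TCP pose, the force and the opening at its end, in the units of the state.
- get_obs(): the state, without advancing time (a new reading comes with each control period).
- camera(name): name is "scene" or "top"; returns a dict with "img" (420x560x3 uint8, red, green, blue), "intrinsics" (3x3 intrinsics, pixels), "distortion" ([k1, k2, p1, p2, k3] as OpenCV has them; the pictures are not rectified), "pose" (4x4, takes a point from camera to world coordinates). Camera axes: x right, y down, z forward; pixel columns grow to the right and rows downward; lengths in m; the calibration is good to about 2 mm. A picture is of the moment at which its call begins. There is no depth.
- hand_in(): hands the job in, once; it reports no verdict.
Trained networks look in the newest picture that a camera, given by its name, has taken for a name from the list of things; names that differ only in an ending like _2 or _b are one class to them, and where a whole thing is asked for, a point or a joint stands for the part that bears it (a point fixed in the world has none). Each returns a list of dicts, best first, with "conf" (0 to 1); they miss things now and then, are a little off and sometimes report something else, mostly with a low value. They report only what shows in the picture. A call takes as long as a camera call. They do not tell look-alikes from the thing itself.
- search_frame(camera, target): "box" ([left, top, right, bottom] in pixels, round what is visible of it).
The state is a dict: "time_s": time; "q": joint angles; "dq": joint speeds; "joint_efforts": joint torques, N m; "eef_pos": TCP position; "eef_rot": TCP orientation; "wrist_force": force on the tool from outside, world axes, zero at the start; "torque": the same for the moment, N m; "opening": opening from 0.0 (shut) to 1.0 (fully open).
Only numpy, scipy, OpenCV 4.12 (cv2) and the standard library are available. Lean on these libraries where they do the work, as an engineer would, in place of code of your own. Each camera call takes 0.05 s, during which the arm holds its last target.

## Working session

There is one attempt and no reset: what is moved stays moved. The work goes in short steps, Python scripts to look and compute and a tool call to move; the robot and the scene stay as the last step left them, time stands still between calls to the robot, and variables do not carry over. Pictures are saved under pics/ and viewed, and the job is handed in when it is done.

Besides the shell and the picture viewer there is one more tool, called after ">>>" as name(argument=value, ...), one argument or row to a line, values as JSON. arm_command: Moves the arm, as the interface text tells. Shifts and turns lie within -1 to 1; 1 stands for 0.2 m of shift or 60 degrees of turn. Its arguments: {"type":"object","properties":{"motion":{"type":"string"}},"required":["motion"]}

```bash
ls; mkdir -p pics
python3 - <<'E'
from bench import *
import cv2,json
o=get_obs();print(o)
for n in("scene","top"):
    c=camera(n);cv2.imwrite(f"pics/{n}0.png",c["img"][:,:,::-1])
    print(n,c["intrinsics"],c["distortion"],c["pose"])
    for t in["tray","spindle","short_pin","block","carousel","tray_handle","tray_mouth","ball_center","cap","fob","padlock","tape_roll","screwdriver"]:
        print(t,[([round(float(v)) for v in d["box"]],round(d["conf"],2)) for d in search_frame(n,t)][:4])
E
```

```text
pics
{'time_s': 0.0, 'q': array([ 1.02671934e+00,  1.81561091e-01,  1.60804555e+00, -9.74289399e-06,
        1.35378791e+00, -2.06311499e-01]), 'dq': array([ 1.56503251e-03,  1.37818889e-04,  1.68139178e-03,  8.08340902e-04,
       -3.02269490e-04, -3.78156690e-05]), 'joint_efforts': array([-1.36215182e-03, -4.44859850e+01, -3.51341772e+01, -2.07860257e-04,
        8.87291331e-03, -2.01141478e-05]), 'eef_pos': array([0.19020901, 0.54197273, 0.20275478]), 'eef_rot': array([-3.25730212e-04,  1.68079985e-01,  9.85772949e-01, -8.40018467e-04]), 'wrist_force': array([ 0.53602116, -0.9156149 ,  0.32206249]), 'torque': array([ 2.26283670e-02,  7.71101717e-05, -2.62028279e-02]), 'opening': 0.999194524223441}
scene [[439.7104826    0.         278.37645612]
 [  0.         439.7104826  216.88000136]
 [  0.           0.           1.        ]] [-0.07441183  0.          0.          0.          0.        ] [[-1.22300975e-02  6.99414579e-01 -7.14611553e-01  1.52485122e+00]
 [ 9.99847347e-01  1.74723440e-02 -1.09406884e-05 -1.25688326e-02]
 [ 1.24782868e-02 -7.14502599e-01 -6.99521500e-01  1.03356234
[... 1430 characters left out ...]
 183, 184, 188], 0.57)]
short_pin []
block [([174, 178, 195, 222], 0.93)]
carousel [([424, 156, 487, 207], 0.93)]
tray_handle [([262, 168, 304, 244], 0.86), ([100, 255, 169, 305], 0.67), ([388, 285, 418, 339], 0.65), ([206, 235, 235, 291], 0.57)]
tray_mouth [([98, 254, 173, 308], 0.96), ([204, 238, 236, 290], 0.84), ([264, 168, 301, 246], 0.66), ([386, 284, 415, 342], 0.58)]
ball_center [([170, 181, 184, 192], 0.72)]
cap [([360, 184, 372, 255], 0.7), ([207, 127, 226, 147], 0.62)]
fob [([333, 262, 356, 272], 0.49)]
padlock [([279, 91, 296, 124], 0.76)]
tape_roll [([348, 129, 378, 159], 0.86), ([208, 126, 222, 146], 0.5)]
screwdriver [([262, 170, 301, 244], 0.57), ([349, 128, 378, 159], 0.25)]
```

View pics/scene0.png

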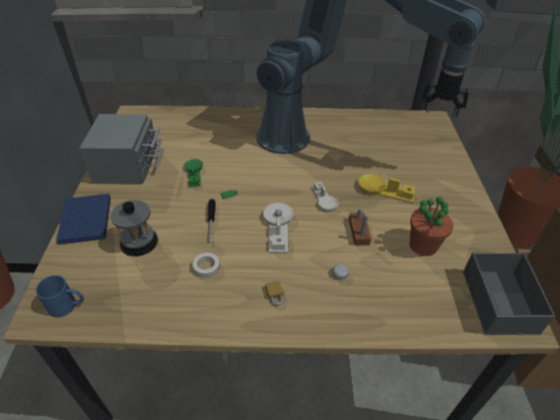

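View pics/top0.png

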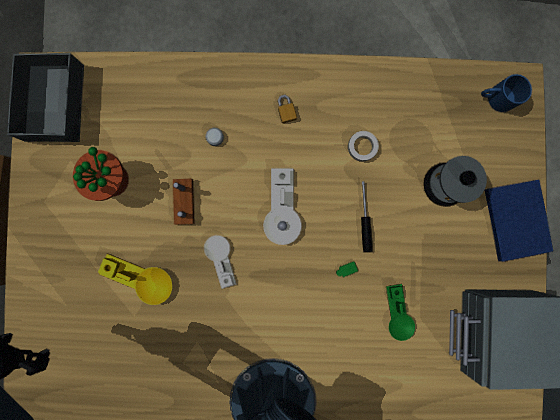

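Run:
```python
import cv2
a=cv2.imread("pics/top0.png");cv2.imwrite("pics/top0z.png",cv2.resize(a[150:260,160:320],None,fx=5,fy=5,interpolation=cv2.INTER_CUBIC))
a=cv2.imread("pics/scene0.png");cv2.imwrite("pics/scene0z.png",cv2.resize(a[150:260,250:410],None,fx=5,fy=5,interpolation=cv2.INTER_CUBIC))
```

```text
(no output)
```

View pics/top0z.png

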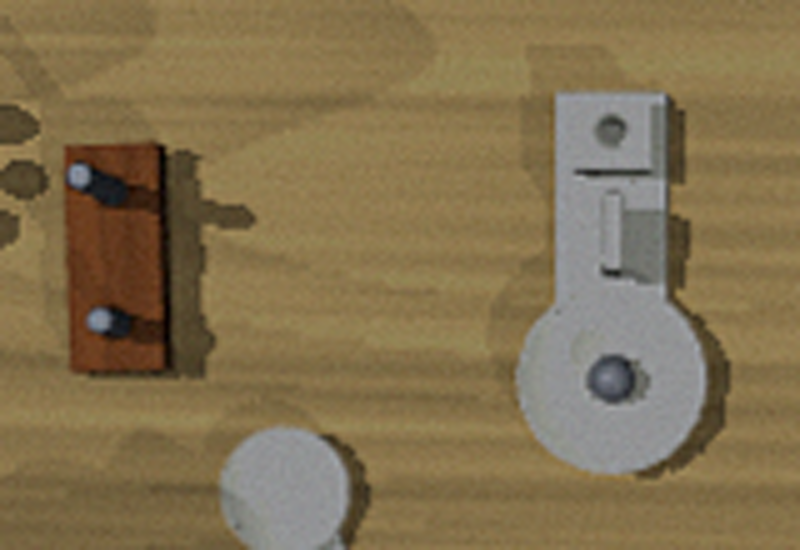

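View pics/scene0z.png

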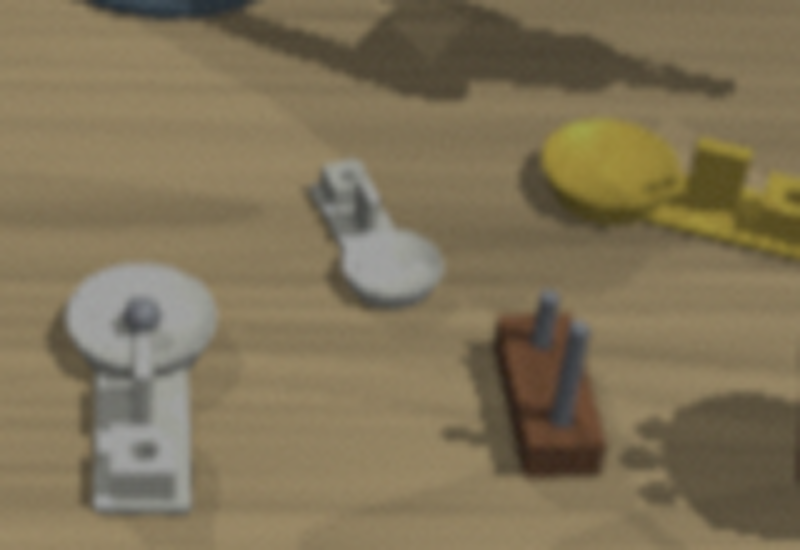

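```bash
cat > h.py <<'E'
import numpy as np,cv2
from bench import *
C={}
def cam(n):
    if n not in C: C[n]=camera(n)
    return C[n]
def ray(n,uv):
    c=cam(n);p=cv2.undistortPoints(np.array([[uv]],float),np.array(c["intrinsics"]),np.array(c["distortion"]))[0,0]
    P=np.array(c["pose"]);return P[:3,3],P[:3,:3]@np.array([p[0],p[1],1.])
def plane(n,uv,z):
    o,d=ray(n,uv);return o+d*(z-o[2])/d[2]
def zoom(uv,off,s=5): return [off[0]+(uv[0]+.5)/s-.5,off[1]+(uv[1]+.5)/s-.5]
def proj(n,X):
    c=cam(n);P=np.linalg.inv(np.array(c["pose"]));r,_=cv2.Rodrigues(P[:3,:3])
    return cv2.projectPoints(np.array([X],float),r,P[:3,3],np.array(c["intrinsics"]),np.array(c["distortion"]))[0][0,0]
E
python3 - <<'E'
from h import *
T=(160,150);S=(250,150)
for nm,t,s,z in [("tall",(79,175),(580,331),.110),("short",(99,319),(548,298),.070),("mouth",(611,130),(145,450),.034),("fintop",(611,232),(142,345),.062),("ball",(611,379),(142,313),.023)]:
    print(nm,"top",plane("top",zoom(t,T),z).round(4),"scene",plane("scene",zoom(s,S),z).round(4))
print("block corners")
for c in [(66,146),(159,144),(166,370),(71,372)]: print(plane("top",zoom(c,T),.03).round(4))
print("boss corners")
for c in [(557,95),(651,95),(651,171),(557,171)]: print(plane("top",zoom(c,T),.034).round(4))
print("base left edge",plane("top",zoom((557,180),T),.008),plane("top",zoom((557,300),T),.008))
print("dish", [plane("top",zoom(c,T),.024).round(4) for c in[(516,380),(707,380),(611,474)]])
print("carousel foot/knob",plane("top",(440,184),.01),plane("top",(467,178),.164),plane("scene",(137,240),.01),plane("scene",(129,207),.164))
E
```

```text
tall top [0.5649 0.2546 0.11  ] scene [0.5701 0.2516 0.11  ]
short top [0.4954 0.2507 0.07  ] scene [0.4988 0.2463 0.07  ]
mouth top [ 0.6021 -0.0084  0.034 ] scene [ 0.604  -0.0107  0.034 ]
fintop top [ 0.5462 -0.0092  0.062 ] scene [ 0.5401 -0.0137  0.062 ]
ball top [ 0.4716 -0.0114  0.023 ] scene [ 0.4703 -0.0141  0.023 ]
block corners
[0.5882 0.2799 0.03  ]
[0.5902 0.2303 0.03  ]
[0.4709 0.2228 0.03  ]
[0.4686 0.2732 0.03  ]
boss corners
[0.62   0.0204 0.034 ]
[ 0.6211 -0.029   0.034 ]
[ 0.581  -0.0298  0.034 ]
[0.5799 0.0195 0.034 ]
base left edge [0.57778267 0.01970891 0.008     ] [0.51342008 0.01822965 0.008     ]
dish [array([0.47  , 0.0387, 0.024 ]), array([ 0.4722, -0.0619,  0.024 ]), array([ 0.4217, -0.0124,  0.024 ])]
carousel foot/knob [ 0.59283795 -0.43653472  0.01      ] [ 0.59123602 -0.44678899  0.164     ] [ 0.59497556 -0.45869205  0.01      ] [ 0.60638175 -0.44643701  0.164     ]
```

Run:
```python
import cv2
a=cv2.imread("pics/top0.png");b=cv2.imread("pics/scene0.png")
A=cv2.resize(a[140:220,415:495],None,fx=5,fy=5,interpolation=cv2.INTER_CUBIC)
B=cv2.resize(b[190:270,95:175],None,fx=5,fy=5,interpolation=cv2.INTER_CUBIC)
cv2.imwrite("pics/car0.png",cv2.hconcat([A,B]))
```

```text
(no output)
```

View pics/car0.png

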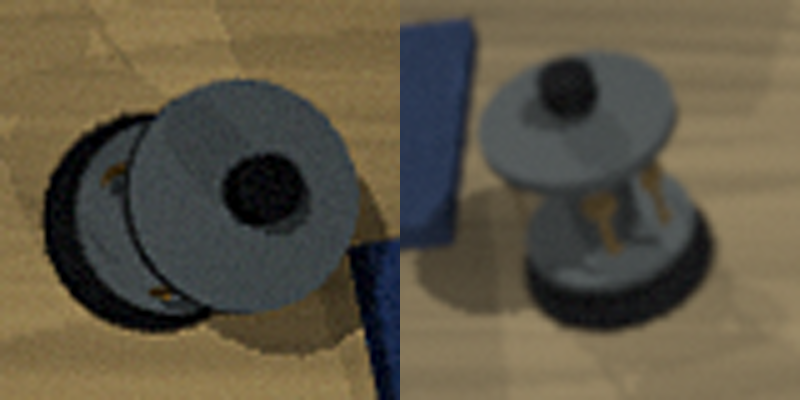

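```bash
cat >> h.py <<'E'
from scipy.spatial.transform import Rotation as R
def Rm(q): return R.from_quat([q[1],q[2],q[3],q[0]]).as_matrix()
def go(target,psi):
    o=get_obs();M=Rm(o["eef_rot"]);p=np.array(o["eef_pos"])
    T=np.array([[-np.sin(psi),np.cos(psi),0],[np.cos(psi),np.sin(psi),0],[0,0,-1.]]).T
    d=M.T@(np.array(target)-p)/.2; w=R.from_matrix(M.T@T).as_rotvec()/np.radians(60)
    print("t",round(o["time_s"],2),"pos",p.round(4),"psi",round(np.arctan2(M[1,1],M[0,1]),4),"tilt",(M[:,2]).round(4),"open",round(o["opening"],3),"F",np.round(o["wrist_force"],1))
    print("shift units now",d.round(4),"turn units",w.round(4), "shift in target axes",(T.T@(np.array(target)-p)/.2).round(4))
E
python3 - <<'E'
from h import *
go([.567,.253,.2],1.595)
E
```

```text
t 1.5 pos [0.1905 0.5425 0.2037] psi 1.233 tilt [-0. -0. -1.] open 1.004 F [-0.  -0.2 -0.2]
shift units now [-2.2557 -0.7421  0.0184] turn units [-0.     -0.     -0.3457] shift in target axes [-1.8467 -1.4928  0.0184]
```

>>> arm_command(
  motion="0 0 0 0 0 -0.115 1; 0 0 0 0 0 -0.115 1; 0 0 0 0 0 -0.115 1; -0.15 -0.12 0 0 0 0 1; -0.15 -0.12 0 0 0 0 1; -0.15 -0.12 0 0 0 0 1; -0.15 -0.12 0 0 0 0 1; -0.15 -0.12 0 0 0 0 1; -0.15 -0.12 0 0 0 0 1; -0.15 -0.12 0 0 0 0 1",
)

```text
time_s: 2.33
eef_pos: [0.4086, 0.3831, 0.2039]
eef_rot: [-0.0, -0.028, 1.0, 0.002]
wrist_force: [0.3, 0.8, 1.0]
opening: 0.999
```

Run:
```python
from h import *
go([.567,.253,.2],1.595)
```

```text
t 2.33 pos [0.4086 0.3831 0.2039] psi 1.6275 tilt [-6.0e-04  3.8e-03 -1.0e+00] open 0.999 F [0.3 0.8 1. ]
shift units now [-0.7537 -0.6946  0.0165] turn units [ 0.0036 -0.0004  0.0311] shift in target axes [-0.7758 -0.6697  0.0195]
```

>>> arm_command(
  motion="-0.15 -0.14 0 0 0 0.031 1; -0.15 -0.13 0 0 0 0 1; -0.15 -0.13 0 0 0 0 1; -0.15 -0.13 0 0 0 0 1; -0.15 -0.13 0 0 0 0 1; -0.02 -0.02 0.01 0 0 0 1; 0 0 0 0 0 0 1; 0 0 0 0 0 0 1",
)

```text
time_s: 3.0
eef_pos: [0.5791, 0.238, 0.2015]
eef_rot: [0.002, -0.006, 1.0, 0.002]
wrist_force: [-0.9, -0.7, 0.2]
opening: 0.997
```

Run:
```python
from h import *
go([.567,.253,.2],1.595)
for n in("scene","top"):
    c=cam(n);im=c["img"][:,:,::-1].copy();cv2.imwrite(f"pics/{n}1.png",im)
x=cv2.imread("pics/scene1.png")[150:260,300:420];y=cv2.imread("pics/top1.png")[130:240,120:240]
cv2.imwrite("pics/z1.png",cv2.hconcat([cv2.resize(i,None,fx=3.3,fy=5) if 0 else cv2.resize(i,(400,367),interpolation=cv2.INTER_CUBIC) for i in(x,y)]))
```

```text
t 3.0 pos [0.5791 0.238  0.2015] psi 1.5836 tilt [ 0.0031  0.0034 -1.    ] open 0.997 F [-0.9 -0.7  0.2]
shift units now [0.0593 0.0758 0.0077] turn units [ 0.0032  0.0031 -0.0109] shift in target axes [0.0584 0.0765 0.0076]
```

View pics/z1.png

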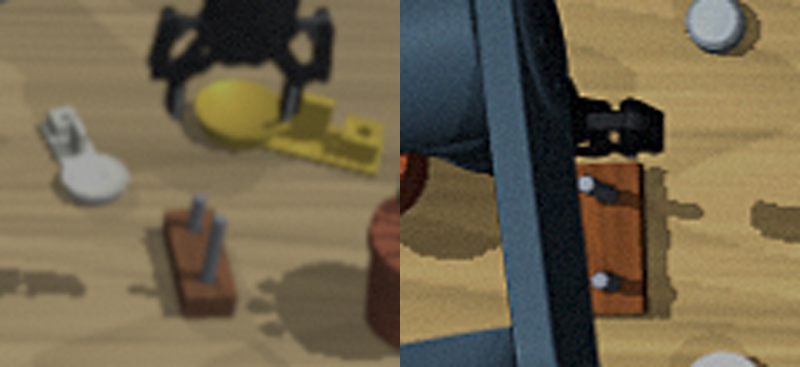

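>>> arm_command(
  motion="0.058 0.076 0.05 0 0 -0.011 1; 0 0 0.07 0 0 0 1; 0 0 0.07 0 0 0 1; 0 0 0.05 0 0 0 1; 0 0 0 0 0 0 1; 0 0 0 0 0 0 1; 0 0 0 0 0 0 1",
)

```text
time_s: 3.68
eef_pos: [0.5597, 0.2641, 0.1548]
eef_rot: [0.002, -0.02, 1.0, 0.003]
wrist_force: [0.3, 0.2, 0.5]
opening: 1.005
```

```bash
cat > z.py <<'E'
import sys
from h import *
def shot(tag,s=None,t=None):
    out=[]
    for n,b in(("scene",s),("top",t)):
        if b is None: continue
        im=np.ascontiguousarray(cam(n)["img"][:,:,::-1]);cv2.imwrite(f"pics/{n}_{tag}.png",im)
        f=400/(b[2]-b[0]);c=cv2.resize(im[b[1]:b[3],b[0]:b[2]],None,fx=f,fy=f,interpolation=cv2.INTER_CUBIC)
        out.append(c)
    h=max(c.shape[0] for c in out)
    out=[cv2.copyMakeBorder(c,0,h-c.shape[0],0,0,cv2.BORDER_CONSTANT) for c in out]
    cv2.imwrite(f"pics/z_{tag}.png",cv2.hconcat(out))
E
python3 - <<'E'
from z import *
go([.567,.253,.15],1.595)
shot("2",(320,150,400,250),(140,140,220,240))
o=get_obs();print(proj("scene",o["eef_pos"]),proj("top",o["eef_pos"]))
E
```

```text
t 3.68 pos [0.5597 0.2641 0.1548] psi 1.6104 tilt [ 0.0048  0.0058 -1.    ] open 1.005 F [0.3 0.2 0.5]
shift units now [-0.0344 -0.057   0.0237] turn units [0.0054 0.0048 0.0147] shift in target axes [-0.0354 -0.0563  0.0239]
[371.58833741 202.67199759] [167.28967976 184.43558207]
```

View pics/z_2.png

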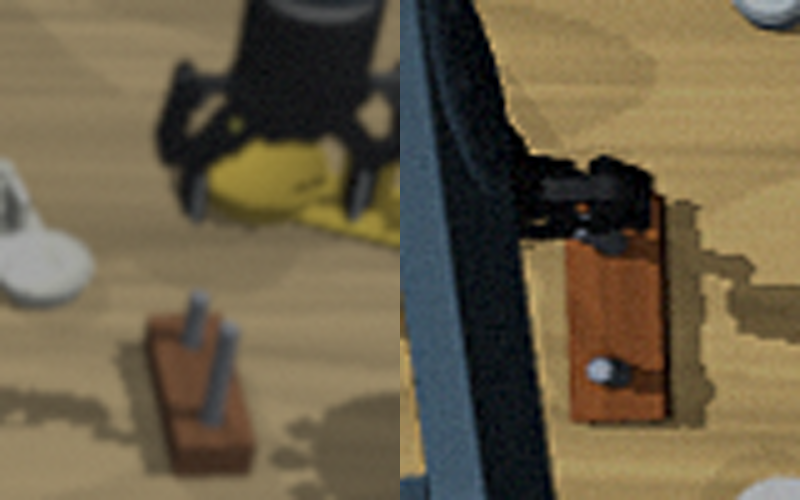

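Run:
```python
from z import *
go([.567,.253,.15],1.595)
o=get_obs();p=np.array(o["eef_pos"])
for dz in(0,.013): print(proj("scene",p+[0,0,dz]),proj("top",p+[0,0,dz]))
go([.567,.253,.15],1.595)
```

```text
t 3.78 pos [0.5604 0.2639 0.1554] psi 1.6099 tilt [ 0.0061  0.0061 -1.    ] open 1.0 F [0.4 0.1 0. ]
shift units now [-0.0309 -0.056   0.0266] turn units [0.0056 0.006  0.0143] shift in target axes [-0.0319 -0.0554  0.0268]
[371.58833741 202.67199759] [167.28967976 184.43558207]
[372.28947261 199.42948115] [165.99052998 183.8580479 ]
t 3.88 pos [0.5607 0.2635 0.1553] psi 1.6093 tilt [ 0.0063  0.006  -1.    ] open 1.0 F [0.3 0.  0.8]
shift units now [-0.0295 -0.0541  0.0265] turn units [0.0056 0.0062 0.0137] shift in target axes [-0.0304 -0.0535  0.0266]
```

Run:
```python
from z import *
o=get_obs();p=np.array(o["eef_pos"]);M=Rm(o["eef_rot"])
out=[]
for n,b in(("scene",(320,140,400,240)),("top",(140,140,220,240))):
    im=np.ascontiguousarray(cam(n)["img"][:,:,::-1])
    f=5;c=cv2.resize(im[b[1]:b[3],b[0]:b[2]],None,fx=f,fy=f,interpolation=cv2.INTER_CUBIC)
    for q,col in(([0,0,0],(0,0,255)),([0,.0425,-.013],(0,255,0)),([0,-.0425,-.013],(0,255,0)),([0,.0425,-.035],(255,255,0)),([0,-.0425,-.035],(255,255,0)),([.038,.04,-.073],(255,0,255)),([-.038,.04,-.073],(255,0,255)),([-.038,-.04,-.073],(255,0,255)),([.038,-.04,-.073],(255,0,255))):
        u=proj(n,p+M@np.array(q));cv2.circle(c,(int((u[0]-b[0]+.5)*f),int((u[1]-b[1]+.5)*f)),3,col,-1)
    out.append(c)
cv2.imwrite("pics/ov2.png",cv2.hconcat(out))
```

```text
(no output)
```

View pics/ov2.png

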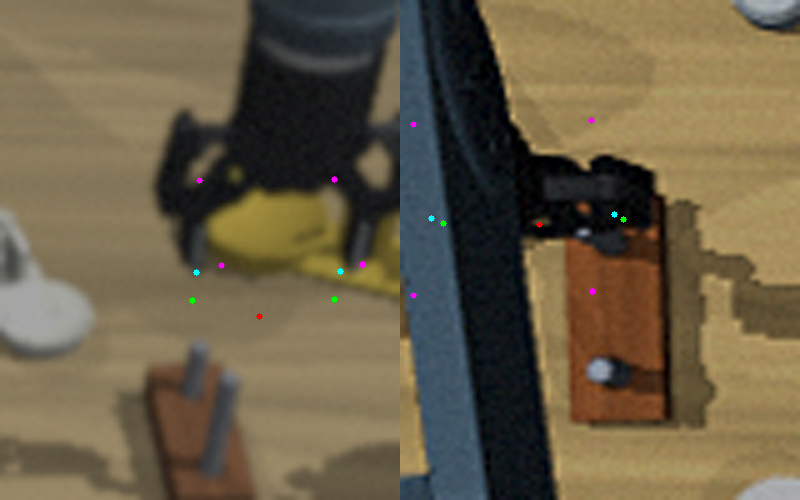

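Run:
```python
from z import *
p0=np.array([.1905,.5425,.2037]);M=Rm([0,.168,.9858,0])
go([.567,.253,.15],1.595)
out=[]
for n,b in(("scene",(405,60,485,140)),("top",(0,320,80,400))):
    im=cv2.imread(f"pics/{n}0.png");cam(n)
    f=5;c=cv2.resize(im[b[1]:b[3],b[0]:b[2]],None,fx=f,fy=f,interpolation=cv2.INTER_CUBIC)
    for q,col in(([0,0,0],(0,0,255)),([0,.0425,-.013],(0,255,0)),([0,-.0425,-.013],(0,255,0)),([0,.0425,-.035],(255,255,0)),([0,-.0425,-.035],(255,255,0)),([.038,.04,-.073],(255,0,255)),([-.038,.04,-.073],(255,0,255)),([-.038,-.04,-.073],(255,0,255)),([.038,-.04,-.073],(255,0,255))):
        u=proj(n,p0+M@np.array(q));cv2.circle(c,(int((u[0]-b[0]+.5)*f),int((u[1]-b[1]+.5)*f)),3,col,-1)
    out.append(c)
cv2.imwrite("pics/ov0.png",cv2.hconcat(out))
```

```text
t 3.98 pos [0.5606 0.2634 0.1551] psi 1.6091 tilt [ 0.0059  0.006  -1.    ] open 1.006 F [ 0.4 -0.2 -0.7]
shift units now [-0.0299 -0.0531  0.0253] turn units [0.0055 0.0058 0.0134] shift in target axes [-0.0308 -0.0525  0.0254]
```

View pics/ov0.png

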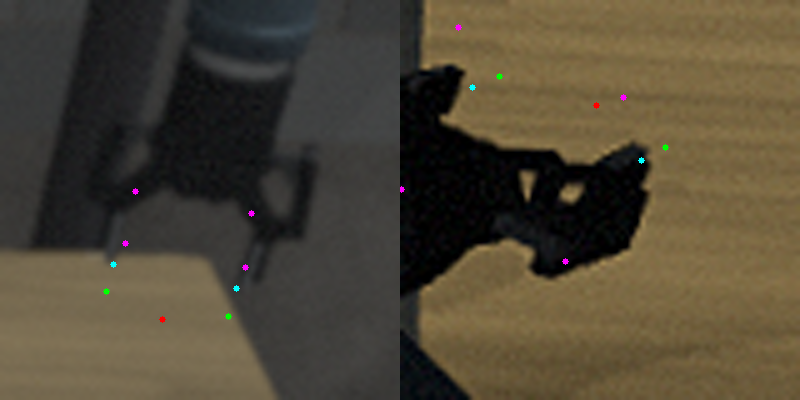

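>>> arm_command(
  motion="0 0 -0.05 0 0 0 0; 0 0 0 0 0 0 0; 0 0 0 0 0 0 0; 0 0 0 0 0 0 0; 0 0 0 0 0 0 0; 0 0 0 0 0 0 0; 0 0 0 0 0 0 0; 0 0 0 0 0 0 0; 0 0 0 0 0 0 0; 0 0 0 0 0 0 0",
)

```text
time_s: 4.92
eef_pos: [0.5609, 0.2628, 0.1663]
eef_rot: [0.003, -0.019, 1.0, 0.003]
wrist_force: [-0.0, -0.4, 0.4]
opening: -0.001
```

```bash
cat >> z.py <<'E'
def overlay(tag,s,t,pts):
    o=get_obs();p=np.array(o["eef_pos"]);M=Rm(o["eef_rot"]);out=[];print(p,o["opening"])
    for n,b in(("scene",s),("top",t)):
        im=np.ascontiguousarray(cam(n)["img"][:,:,::-1]);cv2.imwrite(f"pics/{n}_{tag}.png",im)
        f=5;c=cv2.resize(im[b[1]:b[3],b[0]:b[2]],None,fx=f,fy=f,interpolation=cv2.INTER_CUBIC)
        for q,col in pts:
            u=proj(n,p+M@np.array(q));cv2.circle(c,(int((u[0]-b[0]+.5)*f),int((u[1]-b[1]+.5)*f)),3,col,-1)
        out.append(c)
    cv2.imwrite(f"pics/ov_{tag}.png",cv2.hconcat(out))
E
python3 - <<'E'
from z import *
overlay("3",(320,140,400,240),(140,140,220,240),[([0,0,0],(0,0,255)),([0,0,-.03],(0,255,0)),([0,0,-.1],(255,255,0))])
E
```

```text
[0.56085244 0.26277408 0.16627972] -0.0006815474931404352
```

View pics/ov_3.png

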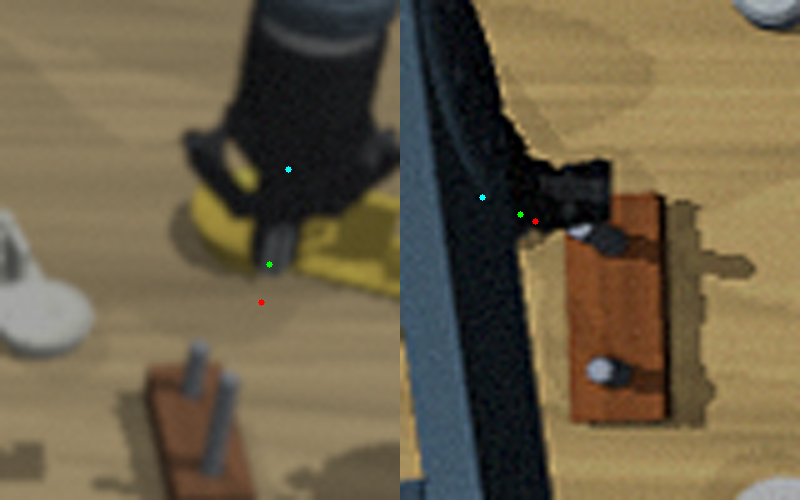

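Run:
```python
from h import *
go([.567,.252,.1],1.595)
```

```text
t 5.02 pos [0.5609 0.2628 0.1663] psi 1.6081 tilt [ 0.006  0.006 -1.   ] open 0.003 F [0.  0.8 0.6]
shift units now [-0.0266 -0.057   0.3313] turn units [0.0056 0.0059 0.0125] shift in target axes [-0.0294 -0.0547  0.3315]
```

>>> arm_command(
  motion="-0.028 -0.054 0 0.0056 0.0059 0.012 1; 0 0 0 0 0 0 1; 0 0 0 0 0 0 1; 0 0 0 0 0 0 1; 0 0 0 0 0 0 1; 0 0 0 0 0 0 1; 0 0 0.1 0 0 0 1; 0 0 0.1 0 0 0 1; 0 0 0.1 0 0 0 1; 0 0 0 0 0 0 1",
)

```text
time_s: 5.85
eef_pos: [0.5695, 0.2513, 0.1067]
eef_rot: [0.002, -0.012, 1.0, 0.0]
wrist_force: [-0.8, -1.4, -0.9]
opening: 0.999
```

Run:
```python
from z import *
go([.567,.252,.1],1.595)
overlay("4",(320,160,400,260),(140,140,220,240),[([0,0,0],(0,0,255)),([0,0,-.03],(0,255,0))])
go([.567,.252,.1],1.595)
```

```text
t 5.85 pos [0.5695 0.2513 0.1067] psi 1.5938 tilt [ 4.6e-03  6.0e-04 -1.0e+00] open 0.999 F [-0.8 -1.4 -0.9]
shift units now [0.0127 0.0036 0.0337] turn units [ 0.0004  0.0044 -0.0011] shift in target axes [0.0125 0.0036 0.0337]
[0.56952194 0.25133774 0.10674479] 0.9990396679586852
t 5.95 pos [0.5719 0.2519 0.1107] psi 1.594 tilt [ 0.0098  0.0017 -1.    ] open 0.998 F [ 0.3 -0.3  1.3]
shift units now [0.0251 0.0008 0.0531] turn units [ 0.0014  0.0094 -0.001 ] shift in target axes [0.0246 0.0009 0.0534]
```

View pics/ov_4.png

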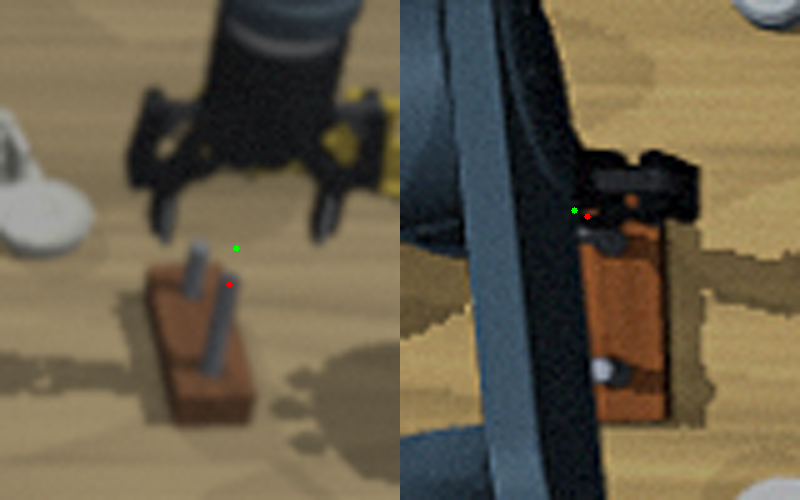

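>>> arm_command(
  motion="0.025 -0.012 0.05 0.0014 0.0094 0 1; 0 0 0.05 0 0 0 1; 0 0 0.05 0 0 0 1; 0 0 0.03 0 0 0 1; 0 0 0 0 0 0 1; 0 0 0 0 0 0 1; 0 0 0 0 0 0 1; 0 0 0 0 0 0 1",
)

```text
time_s: 6.62
eef_pos: [0.5698, 0.2501, 0.0763]
eef_rot: [0.003, -0.012, 1.0, 0.001]
wrist_force: [-0.3, 0.1, 0.2]
opening: 0.999
```

Run:
```python
from z import *
go([.567,.249,.07],1.595)
overlay("5",(320,160,400,260),(140,140,220,240),[([0,0,0],(0,0,255)),([0,0,-.03],(0,255,0))])
go([.567,.249,.07],1.595)
```

```text
t 6.62 pos [0.5698 0.2501 0.0763] psi 1.5942 tilt [ 0.0063  0.0016 -1.    ] open 0.999 F [-0.3  0.1  0.2]
shift units now [ 0.0145 -0.0054  0.0312] turn units [ 0.0014  0.006  -0.0007] shift in target axes [ 0.0143 -0.0054  0.0313]
[0.56982487 0.25014689 0.07625478] 0.9994546262980625
t 6.72 pos [0.57   0.2502 0.0764] psi 1.5942 tilt [ 0.0066  0.0017 -1.    ] open 1.002 F [-0.  -0.5 -0.3]
shift units now [ 0.0151 -0.0055  0.0321] turn units [ 0.0015  0.0064 -0.0008] shift in target axes [ 0.0149 -0.0055  0.0322]
```

View pics/ov_5.png

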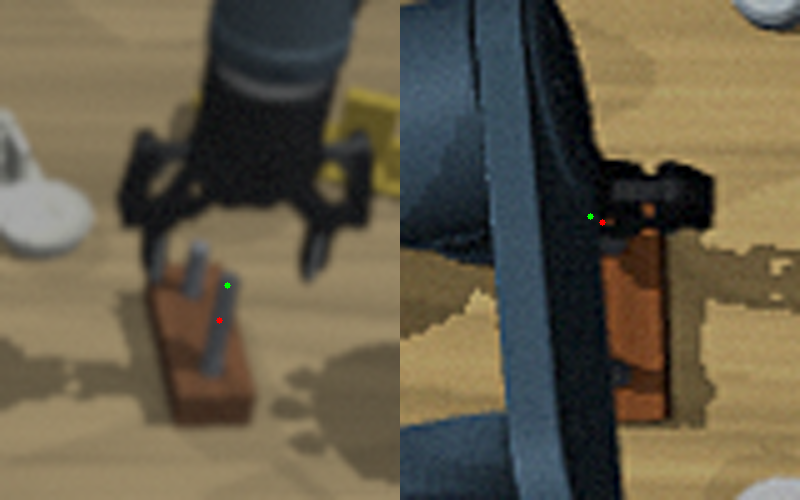

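>>> arm_command(
  motion="0.015 -0.01 0.05 0.0015 0.0064 0 1; 0 0 0.05 0 0 0 1; 0 0 0.05 0 0 0 1; 0 0 0 0 0 0 1; 0 0 0 0 0 0 1; 0 0 0 0 0 0 1; 0 0 0 0 0 0 1; 0 0 0 0 0 0 1",
)

```text
time_s: 7.38
eef_pos: [0.5664, 0.2478, 0.0427]
eef_rot: [-0.001, -0.012, 1.0, -0.0]
wrist_force: [0.3, 0.8, -0.8]
opening: 1.003
```

Run:
```python
from z import *
go([.567,.249,.045],1.595)
overlay("6",(320,160,400,260),(140,140,220,240),[([0,0,0],(0,0,255)),([0,0,-.03],(0,255,0))])
```

```text
t 7.38 pos [0.5664 0.2478 0.0427] psi 1.5942 tilt [-1.5e-03 -5.0e-04 -1.0e+00] open 1.003 F [ 0.3  0.8 -0.8]
shift units now [-0.0031  0.0061 -0.0117] turn units [-0.0004 -0.0015 -0.0007] shift in target axes [-0.0031  0.0061 -0.0117]
[0.56641206 0.24776328 0.04266453] 1.0033104053122859
```

View pics/ov_6.png

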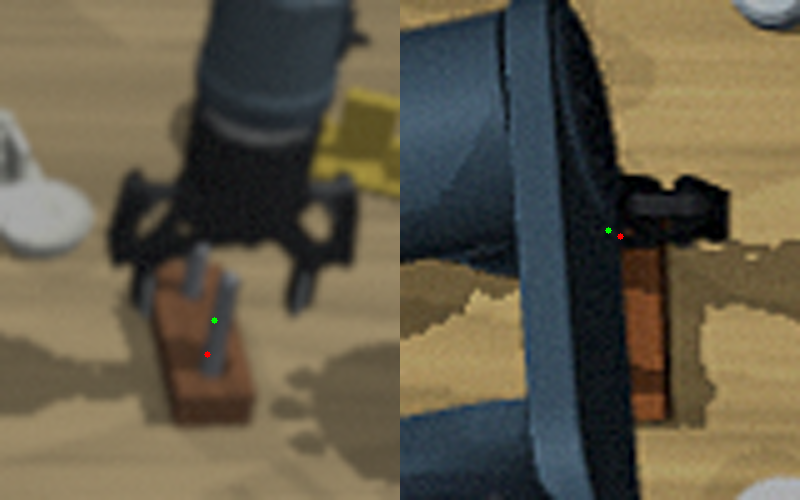

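Run:
```python
from z import *
o=get_obs();p=np.array(o["eef_pos"]);M=Rm(o["eef_rot"]);print(p)
im=np.ascontiguousarray(cam("scene")["img"][:,:,::-1])
b=(325,180,400,250);f=8;c0=cv2.resize(im[b[1]:b[3],b[0]:b[2]],None,fx=f,fy=f,interpolation=cv2.INTER_CUBIC)
c0=np.clip(c0.astype(float)*1.6,0,255).astype(np.uint8)
cv2.imwrite("pics/z6a.png",c0)
```

```text
[0.56656105 0.24781418 0.04288226]
```

View pics/z6a.png

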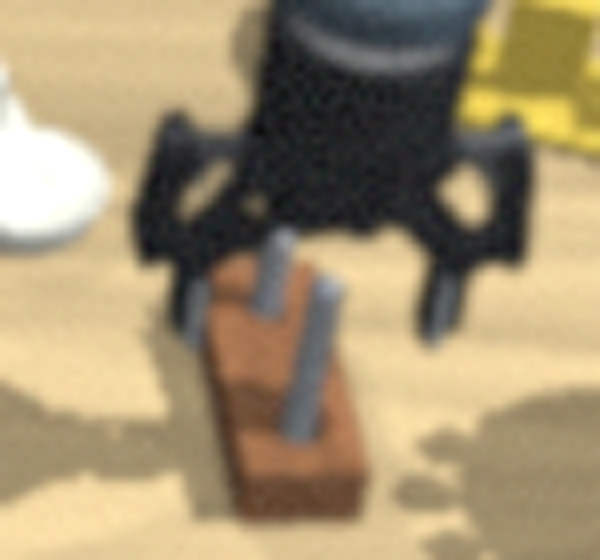

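Run:
```python
from z import *
print(get_obs()["eef_pos"])
def tri(s,t):
    o1,d1=ray("scene",s);o2,d2=ray("top",t)
    A=np.stack([d1,-d2],1);k=np.linalg.lstsq(A,o2-o1,rcond=None)[0];a=o1+d1*k[0];b=o2+d2*k[1];print((a+b)/2,a-b)
tri((341.4,206.4),(205.2,181.3))
im=np.ascontiguousarray(cam("top")["img"][:,:,::-1])
b=(170,160,230,230);f=8;c0=cv2.resize(im[b[1]:b[3],b[0]:b[2]],None,fx=f,fy=f,interpolation=cv2.INTER_CUBIC)
c0=np.clip(c0.astype(float)*2.5,0,255).astype(np.uint8)
cv2.imwrite("pics/z6b.png",c0)
```

```text
[0.56661002 0.24783563 0.04294014]
[0.57044836 0.17433647 0.14743762] [-5.24677668e-05 -1.17033893e-03 -1.89547785e-04]
```

View pics/z6b.png

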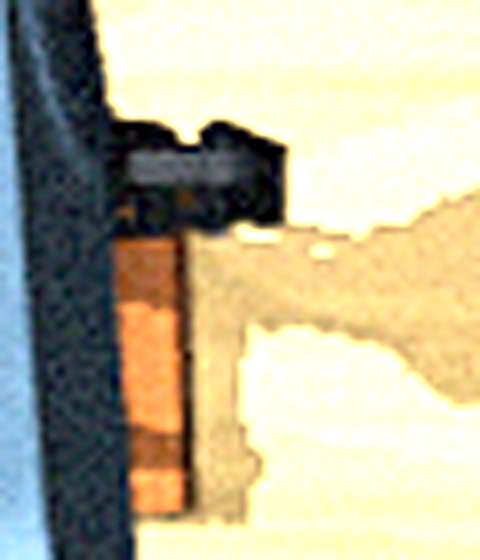

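>>> arm_command(
  motion="0 0 0 0 0 0 0; 0 0 0 0 0 0 0; 0 0 0 0 0 0 0; 0 0 0 0 0 0 0; 0 0 0 0 0 0 0; 0 0 0 0 0 0 0; 0 0 0 0 0 0 0; 0 0 0 0 0 0 0; 0 0 0 0 0 0 0; 0 0 0 0 0 0 0",
)

```text
time_s: 8.47
eef_pos: [0.5669, 0.25, 0.0437]
eef_rot: [0.0, -0.012, 1.0, 0.002]
wrist_force: [-0.1, 1.2, 0.1]
opening: 0.144
```

Run:
```python
from z import *
go([.567,.249,.045],1.595)
im=np.ascontiguousarray(cam("scene")["img"][:,:,::-1])
b=(325,180,400,250);f=8;c0=cv2.resize(im[b[1]:b[3],b[0]:b[2]],None,fx=f,fy=f,interpolation=cv2.INTER_CUBIC)
c0=np.clip(c0.astype(float)*1.6,0,255).astype(np.uint8)
cv2.imwrite("pics/z7a.png",c0)
go([.567,.249,.045],1.595)
```

```text
t 8.47 pos [0.5669 0.25   0.0437] psi 1.5941 tilt [ 6.0e-04  3.3e-03 -1.0e+00] open 0.144 F [-0.1  1.2  0.1]
shift units now [-0.0003 -0.0052 -0.0064] turn units [ 0.0032  0.0006 -0.0009] shift in target axes [-0.0003 -0.0052 -0.0063]
t 8.52 pos [0.5669 0.25   0.0437] psi 1.5941 tilt [ 6.0e-04  3.4e-03 -1.0e+00] open 0.147 F [ 0.2  0.7 -0.1]
shift units now [-0.0003 -0.0051 -0.0065] turn units [ 0.0032  0.0006 -0.0009] shift in target axes [-0.0003 -0.0051 -0.0065]
```

View pics/z7a.png

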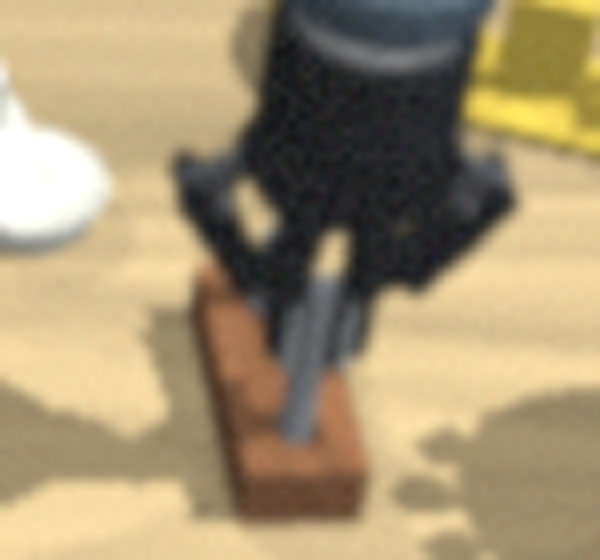

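>>> arm_command(
  motion="0 0 -0.03 0 0 0 0; 0 0 -0.06 0 0 0 0; 0 0 -0.06 0 0 0 0; 0 0 -0.06 0 0 0 0; 0 0 -0.06 0 0 0 0; 0 0 -0.06 0 0 0 0; 0 0 -0.04 0 0 0 0; 0 0 0 0 0 0 0; 0 0 0 0 0 0 0",
)

```text
time_s: 9.27
eef_pos: [0.5679, 0.2489, 0.1284]
eef_rot: [0.002, -0.011, 1.0, 0.001]
wrist_force: [-0.8, 0.0, -1.1]
opening: 0.145
```

Run:
```python
from z import *
print(plane("scene",(325+300/8-.5,180+437/8-.5),.03),plane("scene",(325+328/8-.5,180+284/8-.5),.11))
go([.602,-.0126,.115],1.595)
shot("8",(320,140,400,240),(140,140,220,240))
```

```text
[0.57083711 0.25223291 0.03      ] [0.56660327 0.25174139 0.11      ]
t 9.32 pos [0.5681 0.2489 0.1284] psi 1.5936 tilt [ 0.0043  0.0028 -1.    ] open 0.149 F [ 1.2  1.1 -0.8]
shift units now [-0.1395 -1.3113  0.0639] turn units [ 0.0026  0.0042 -0.0014] shift in target axes [-0.1379 -1.3113  0.0668]
```

View pics/z_8.png

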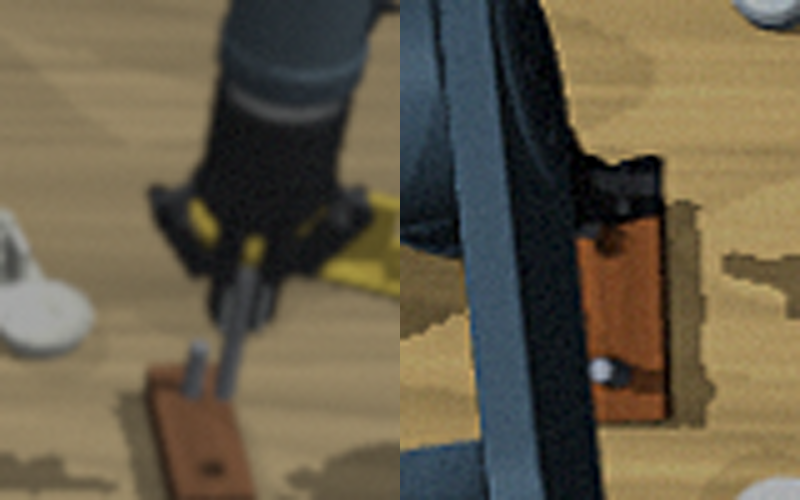

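>>> arm_command(
  motion="-0.01 -0.08 0 0.0026 0.0042 0 0; -0.015 -0.14 0 0 0 0 0; -0.015 -0.14 0 0 0 0 0; -0.015 -0.14 0 0 0 0 0; -0.015 -0.14 0 0 0 0 0; -0.015 -0.14 0 0 0 0 0; -0.015 -0.14 0 0 0 0 0; -0.015 -0.14 0 0 0 0 0; -0.01 -0.08 0 0 0 0 0; 0 0 0 0 0 0 0",
)

```text
time_s: 10.2
eef_pos: [0.5922, 0.0137, 0.1168]
eef_rot: [-0.009, -0.014, 1.0, 0.0]
wrist_force: [-0.1, -0.8, -0.7]
opening: 0.147
```

>>> arm_command(
  motion="0 0 0 0 0 0 0; 0 0 0 0 0 0 0",
)

```text
time_s: 10.37
eef_pos: [0.5909, 0.0132, 0.1149]
eef_rot: [-0.011, -0.013, 1.0, 0.001]
wrist_force: [-0.6, -0.1, -1.3]
opening: 0.145
```

Run:
```python
from z import *
go([.602,-.0126,.115],1.595)
shot("9",(240,150,320,250),(230,130,310,230))
go([.602,-.0126,.115],1.595)
```

```text
t 10.37 pos [0.5909 0.0132 0.1149] psi 1.5966 tilt [-0.0218  0.0014 -0.9998] open 0.145 F [-0.6 -0.1 -1.3]
shift units now [-0.0519 -0.1304 -0.0019] turn units [ 0.0019 -0.0208  0.0015] shift in target axes [-0.0522 -0.1303 -0.0005]
t 10.47 pos [0.5909 0.014  0.115 ] psi 1.598 tilt [-0.0217  0.0015 -0.9998] open 0.145 F [ 1.1 -0.3 -0.9]
shift units now [-0.0519 -0.1345 -0.0012] turn units [ 0.0019 -0.0207  0.0028] shift in target axes [-0.0523 -0.1343  0.0002]
```

View pics/z_9.png

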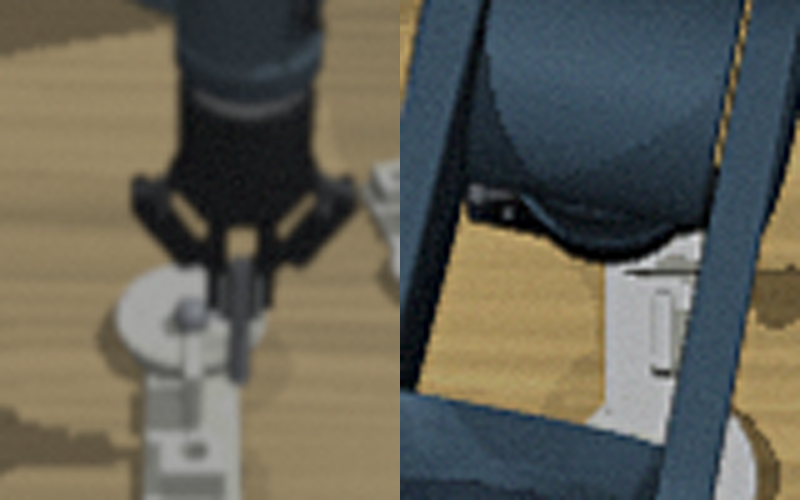

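>>> arm_command(
  motion="-0.03 -0.07 0 0 -0.0207 0.0028 0; -0.022 -0.064 0 0 0 0 0; 0 0 0 0 0 0 0; 0 0 0 0 0 0 0; 0 0 0 0 0 0 0; 0 0 0 0 0 0 0",
)

```text
time_s: 10.97
eef_pos: [0.6031, -0.0118, 0.1149]
eef_rot: [0.001, -0.014, 1.0, 0.001]
wrist_force: [-0.6, -0.1, -1.4]
opening: 0.146
```

Run:
```python
from z import *
go([.602,-.0126,.085],1.595)
```

```text
t 10.97 pos [ 0.6031 -0.0118  0.1149] psi 1.5993 tilt [ 0.0022  0.0024 -1.    ] open 0.146 F [-0.6 -0.1 -1.4]
shift units now [ 0.0057 -0.0044  0.1495] turn units [0.0023 0.0022 0.0041] shift in target axes [ 0.0054 -0.0041  0.1495]
```

>>> arm_command(
  motion="0.005 -0.004 0.05 0.002 0.002 0.004 0; 0 0 0.06 0 0 0 0; 0 0 0.05 0 0 0 0; 0 0 0.02 0 0 0 0; 0 0 0 0 0 0 0; 0 0 0 0 0 0 0; 0 0 0 0 0 0 0",
)

```text
time_s: 11.55
eef_pos: [0.6002, -0.0111, 0.0729]
eef_rot: [-0.002, -0.013, 1.0, 0.001]
wrist_force: [0.5, -0.1, -0.1]
opening: 0.143
```

Run:
```python
from z import *
shot("10",(255,200,300,260))
go([.602,-.0126,.078],1.595)
a=cv2.imread("pics/scene_10.png")[195:260,250:315];cv2.imwrite("pics/z10.png",cv2.resize(a,None,fx=9,fy=9,interpolation=cv2.INTER_CUBIC))
```

```text
t 11.6 pos [ 0.6003 -0.0111  0.0731] psi 1.5959 tilt [-0.0036  0.0011 -1.    ] open 0.143 F [ 0.2 -0.4 -1.2]
shift units now [-0.0084 -0.0074 -0.0245] turn units [ 0.0012 -0.0034  0.0009] shift in target axes [-0.0085 -0.0075 -0.0245]
```

View pics/z10.png

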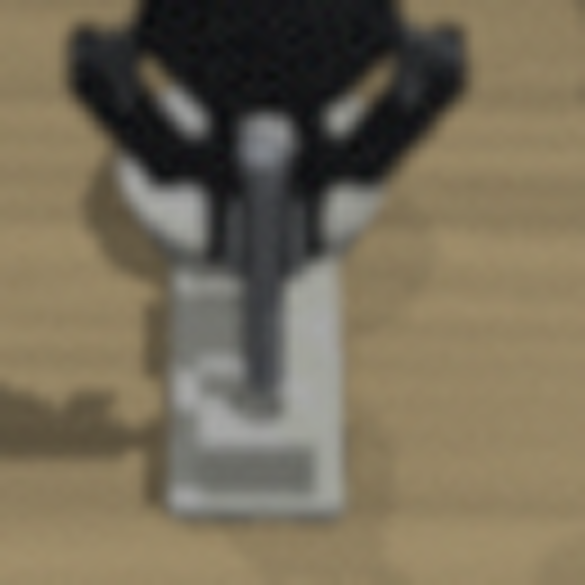

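Run:
```python
from z import *
a=cv2.imread("pics/scene_10.png")[222:252,263:303];a=np.clip((a.astype(float)-40)*1.7,0,255).astype(np.uint8)
cv2.imwrite("pics/z10b.png",cv2.resize(a,None,fx=18,fy=18,interpolation=cv2.INTER_CUBIC))
a=cv2.imread("pics/scene0.png")[222:252,263:303];a=np.clip((a.astype(float)-40)*1.7,0,255).astype(np.uint8)
cv2.imwrite("pics/z0b.png",cv2.resize(a,None,fx=18,fy=18,interpolation=cv2.INTER_CUBIC))
```

```text
(no output)
```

View pics/z10b.png

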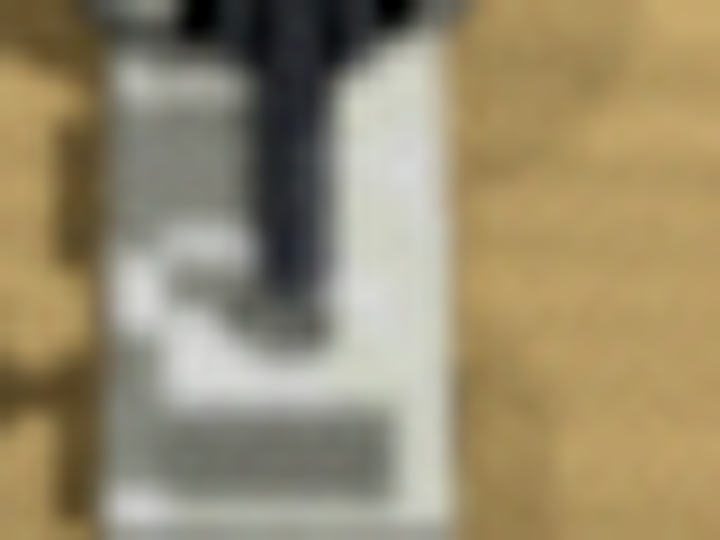

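View pics/z0b.png

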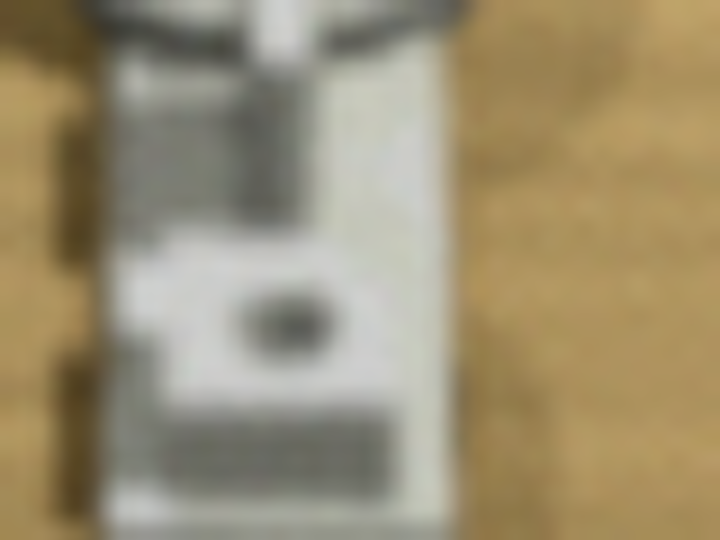

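Run:
```python
from z import *
print("mouth",plane("scene",(278.4,239.6),.034),"pin top",plane("scene",(279.2,210.1),.1394),"pin bot",plane("scene",(263+294/18-.5,222+267/18-.5),.0394))
for x in(.596,.600,.604): print(x,proj("scene",[x,-.012,.0394]),proj("scene",[x,-.012,.1394]))
a=cv2.imread("pics/scene_10.png")[200:245,263:303];a=np.clip((a.astype(float))*2,0,255).astype(np.uint8)
cv2.imwrite("pics/z10c.png",cv2.resize(a,None,fx=13,fy=13,interpolation=cv2.INTER_CUBIC))
```

```text
mouth [ 0.60398483 -0.01128541  0.034     ] pin top [ 0.58271544 -0.01050082  0.1394    ] pin bot [ 0.5952058 -0.0101196  0.0394   ]
0.596 [278.2222458  236.51045066] [278.63943537 213.20995148]
0.6 [278.2060663  237.45834945] [278.62329861 214.15806953]
0.604 [278.18981907 238.41020897] [278.60708975 215.1104162 ]
```

View pics/z10c.png

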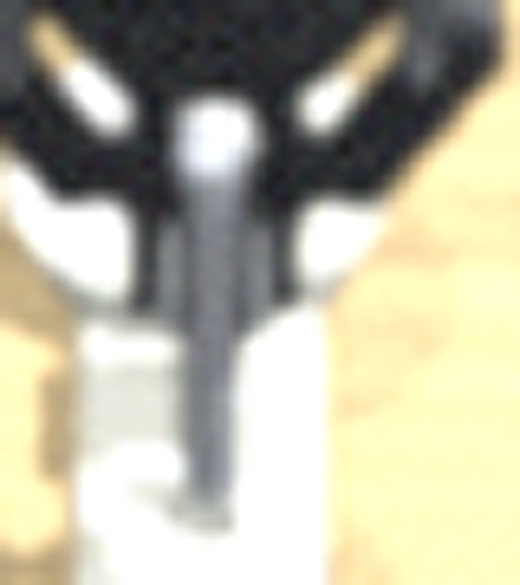

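Run:
```python
from z import *
print(proj("scene",[.6003,-.0111,.0731]),"seen 278.9 223.9"); print(proj("scene",[.5669,.25,.0437]), "seen",325+315/8-.5,180+368/8-.5)
# lifted
print(proj("scene",[.568,.2489,.1284]),"pin bottom expected",proj("scene",[.5687,.252,.0947]),"seen",320+229/5-.5,140+397/5-.5)
```

```text
[278.63746042 229.95731607] seen 278.9 223.9
[361.77511435 230.20436486] seen 363.875 225.5
[365.54117654 210.91235404] pin bottom expected [364.91868342 219.07085896] seen 365.3 218.9
```

Run:
```python
from z import *
A=cv2.imread("pics/scene_8.png")[180:230,340:390]
B=cv2.imread("pics/scene_10.png")[200:250,255:305]
cv2.imwrite("pics/cmp.png",cv2.resize(np.clip(cv2.hconcat([A,B]).astype(float)*1.5,0,255).astype(np.uint8),None,fx=8,fy=8,interpolation=cv2.INTER_NEAREST))
```

```text
(no output)
```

View pics/cmp.png

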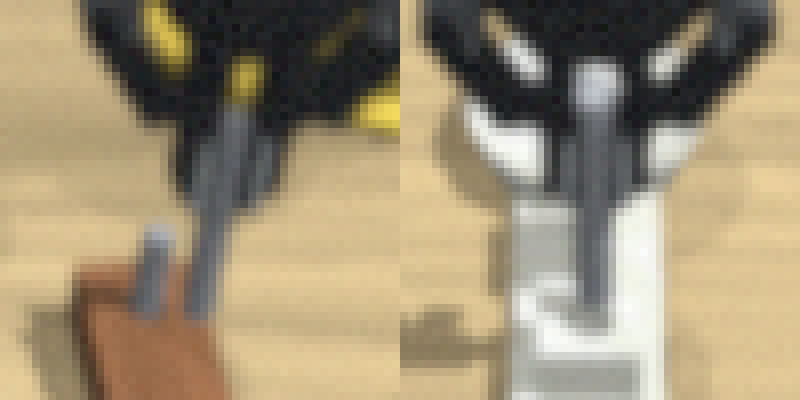

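>>> arm_command(
  motion="-0.0135 -0.006 0 0.0012 -0.0034 0 0; 0 0 0 0 0 0 0; 0 0 0 0 0 0 0; 0 0 0 0 0 0 0",
)

```text
time_s: 12.03
eef_pos: [0.6051, -0.0129, 0.0754]
eef_rot: [0.002, -0.012, 1.0, -0.001]
wrist_force: [0.8, -0.7, -0.8]
opening: 0.146
```

Run:
```python
from z import *
shot("11",(255,200,305,250))
go([.603,-.0123,.067],1.595)
B=cv2.imread("pics/scene_11.png")[222:252,263:303]
cv2.imwrite("pics/z11.png",cv2.resize(np.clip(B.astype(float)*1.4-30,0,255).astype(np.uint8),None,fx=16,fy=16,interpolation=cv2.INTER_CUBIC))
```

```text
t 12.08 pos [ 0.6052 -0.0129  0.0755] psi 1.5958 tilt [ 0.0048 -0.0012 -1.    ] open 0.149 F [-0.6 -0.1 -1.2]
shift units now [0.0109 0.0033 0.0422] turn units [-0.0013  0.0046  0.0008] shift in target axes [0.0107 0.0033 0.0423]
```

View pics/z11.png

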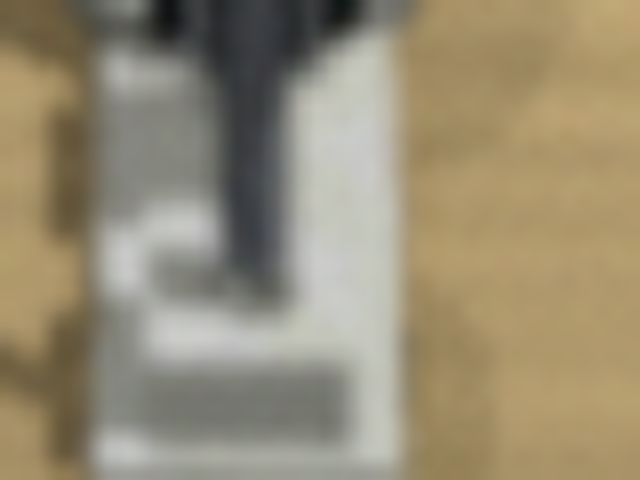

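>>> arm_command(
  motion="0.006 0.001 0.01 -0.0007 0.0025 0 0; 0 0 0.01 0 0 0 0; 0 0 0.01 0 0 0 0; 0 0 0 0 0 0 0; 0 0 0 0 0 0 0",
)

```text
time_s: 12.5
eef_pos: [0.6037, -0.0127, 0.0688]
eef_rot: [0.001, -0.012, 1.0, -0.0]
wrist_force: [0.5, -0.1, -1.8]
opening: 0.146
```

Run:
```python
from z import *
go([.603,-.0125,.067],1.595)
```

```text
t 12.5 pos [ 0.6037 -0.0127  0.0688] psi 1.5958 tilt [ 1.8e-03 -4.0e-04 -1.0e+00] open 0.146 F [ 0.5 -0.1 -1.8]
shift units now [0.0035 0.001  0.0091] turn units [-0.0004  0.0017  0.0007] shift in target axes [0.0035 0.001  0.0091]
```

>>> arm_command(
  motion="0.002 0 0.01 0 0.0009 0 0; 0 0 0.01 0 0 0 0; 0 0 0.01 0 0 0 0; 0 0 0 0 0 0 0",
)

```text
time_s: 12.83
eef_pos: [0.6031, -0.0127, 0.062]
eef_rot: [0.0, -0.012, 1.0, -0.0]
wrist_force: [0.8, -0.3, -0.8]
opening: 0.144
```

Run:
```python
from z import *
go([.603,-.0125,.0437],1.595)
```

```text
t 12.83 pos [ 0.6031 -0.0127  0.062 ] psi 1.5958 tilt [ 4.e-04 -4.e-04 -1.e+00] open 0.144 F [ 0.8 -0.3 -0.8]
shift units now [0.0005 0.0009 0.0915] turn units [-0.0004  0.0003  0.0008] shift in target axes [0.0004 0.0009 0.0915]
```

>>> arm_command(
  motion="0 0 0.015 0 0 0 0; 0 0 0.015 0 0 0 0; 0 0 0.015 0 0 0 0; 0 0 0 0 0 0 0; 0 0 0 0 0 0 0",
)

```text
time_s: 13.25
eef_pos: [0.603, -0.0127, 0.0517]
eef_rot: [0.0, -0.012, 1.0, -0.0]
wrist_force: [0.6, -0.1, -1.0]
opening: 0.145
```

Run:
```python
from z import *
go([.603,-.0125,.0437],1.595)
shot("12",(255,200,305,250))
B=cv2.imread("pics/scene_12.png")[195:260,250:315]
cv2.imwrite("pics/z12.png",cv2.resize(np.clip(B.astype(float)*1.4-20,0,255).astype(np.uint8),None,fx=9,fy=9,interpolation=cv2.INTER_CUBIC))
```

```text
t 13.25 pos [ 0.603  -0.0127  0.0517] psi 1.5958 tilt [ 0.e+00 -3.e-04 -1.e+00] open 0.145 F [ 0.6 -0.1 -1. ]
shift units now [-0.0001  0.0008  0.0399] turn units [-0.0003  0.      0.0008] shift in target axes [-0.0001  0.0008  0.0399]
```

View pics/z12.png

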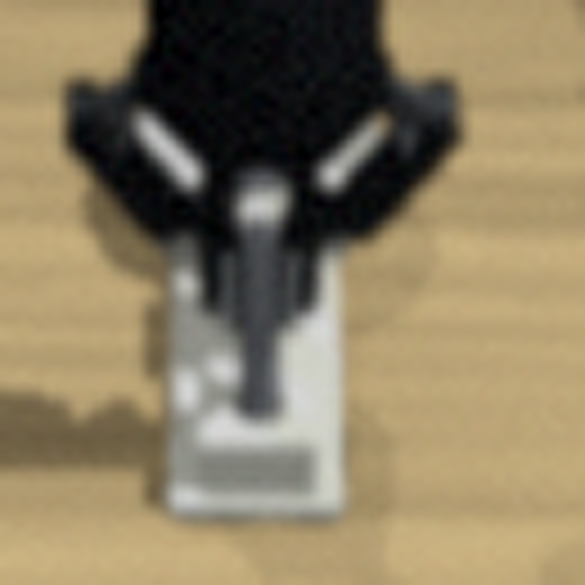

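>>> arm_command(
  motion="0 0 0.015 0 0 0 0; 0 0 0.015 0 0 0 0; 0 0 0.005 0 0 0 0; 0 0 0 0 0 0 0",
)

```text
time_s: 13.63
eef_pos: [0.6032, -0.0127, 0.0443]
eef_rot: [0.0, -0.012, 1.0, -0.0]
wrist_force: [0.7, -0.0, -0.7]
opening: 0.145
```

Run:
```python
from z import *
go([.603,-.0125,.0437],1.595)
```

```text
t 13.63 pos [ 0.6032 -0.0127  0.0443] psi 1.5958 tilt [ 6.e-04 -4.e-04 -1.e+00] open 0.145 F [ 0.7 -0.  -0.7]
shift units now [0.001  0.0012 0.0028] turn units [-0.0004  0.0005  0.0007] shift in target axes [0.001  0.0012 0.0028]
```

Within about a millimetre of the floor; release, letting it drop home, and look.

>>> arm_command(
  motion="0 0 0.002 0 0 0 0; 0 0 0 0 0 0 0.3; 0 0 0 0 0 0 0.6; 0 0 0 0 0 0 1; 0 0 0 0 0 0 1; 0 0 0 0 0 0 1; 0 0 0 0 0 0 1; 0 0 0 0 0 0 1",
)

```text
time_s: 14.3
eef_pos: [0.6043, -0.0129, 0.0451]
eef_rot: [0.001, -0.013, 1.0, -0.0]
wrist_force: [0.0, 0.7, -0.3]
opening: 0.998
```

Run:
```python
from z import *
go([.603,-.0125,.14],1.595)
shot("13",(255,200,305,250))
B=cv2.imread("pics/scene_13.png")[195:260,250:315]
cv2.imwrite("pics/z13.png",cv2.resize(np.clip(B.astype(float)*1.4-20,0,255).astype(np.uint8),None,fx=9,fy=9,interpolation=cv2.INTER_CUBIC))
```

```text
t 14.3 pos [ 0.6043 -0.0129  0.0451] psi 1.5958 tilt [ 0.0029 -0.001  -1.    ] open 0.998 F [ 0.   0.7 -0.3]
shift units now [ 0.0052  0.0019 -0.4747] turn units [-0.001   0.0027  0.0008] shift in target axes [ 0.0066  0.0024 -0.4747]
```

View pics/z13.png

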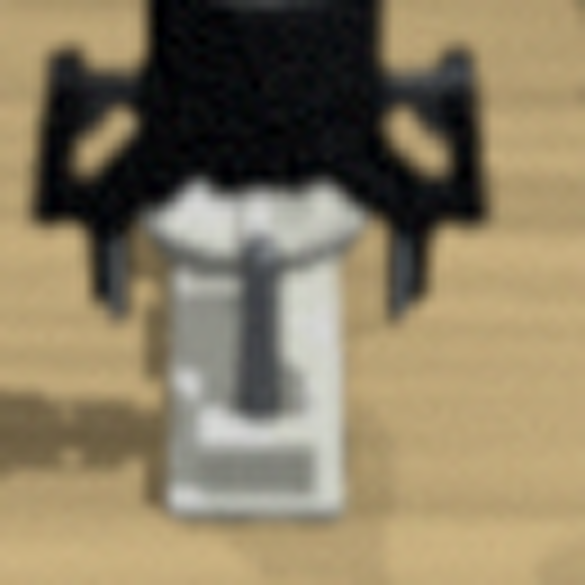

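>>> arm_command(
  motion="0.003 0 -0.04 0 0.0014 0 1; 0 0 -0.08 0 0 0 1; 0 0 -0.1 0 0 0 1; 0 0 -0.1 0 0 0 1; 0 0 -0.1 0 0 0 1; 0 0 -0.06 0 0 0 1; 0 0 0 0 0 0 1; 0 0 0 0 0 0 1",
)

```text
time_s: 15.02
eef_pos: [0.6025, -0.0127, 0.1477]
eef_rot: [-0.0, -0.013, 1.0, -0.0]
wrist_force: [-1.2, -0.1, -0.1]
opening: 1.007
```

Run:
```python
from z import *
shot("14",(240,180,310,260),(240,150,320,250))
go([.547,-.014,.14],1.595)
```

```text
t 15.12 pos [ 0.6021 -0.0126  0.1467] psi 1.5958 tilt [-1.9e-03 -4.0e-04 -1.0e+00] open 1.001 F [-0.1 -0.4 -0.2]
shift units now [ 2.756e-01 -2.000e-04  3.420e-02] turn units [-0.0003 -0.0018  0.0008] shift in target axes [ 0.2757 -0.0004  0.0337]
```

View pics/z_14.png

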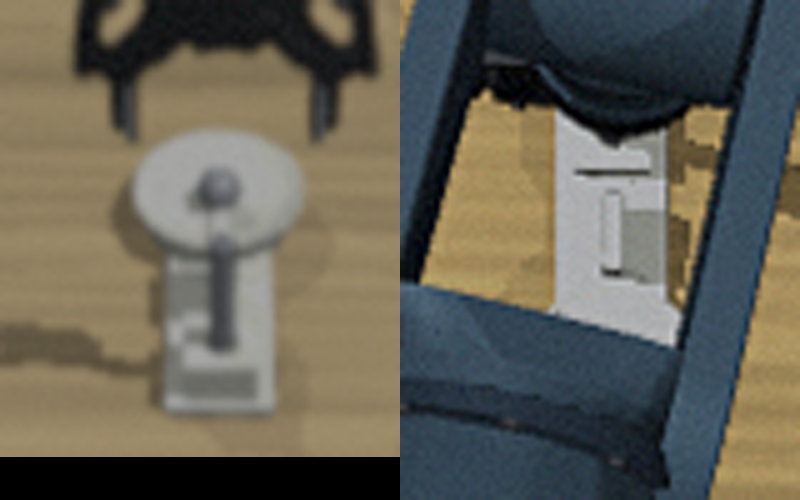

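>>> arm_command(
  motion="0.04 0 0 0 -0.001 0 1; 0.09 0 0 0 0 0 1; 0.09 0 0 0 0 0 1; 0.04 0 0 0 0 0 1; 0 0 0 0 0 0 1; 0 0 0 0 0 0 1; 0 0 0 0 0 0 1",
)

```text
time_s: 15.7
eef_pos: [0.5425, -0.013, 0.1397]
eef_rot: [-0.006, -0.012, 1.0, 0.001]
wrist_force: [0.6, -1.0, -0.1]
opening: 0.996
```

Run:
```python
from z import *
print(proj("scene",[.604,-.011,.11]),proj("scene",[.604,-.011,.034]))
shot("15",(250,180,310,260),(240,150,320,250))
go([.546,-.014,.1],1.595)
```

```text
[278.81687482 222.22697256] [278.49237067 239.60523113]
t 15.8 pos [ 0.543  -0.013   0.1399] psi 1.5956 tilt [-0.0116  0.0023 -0.9999] open 1.001 F [-0.5  0.3 -0.4]
shift units now [-0.0173 -0.0058  0.1994] turn units [ 0.0025 -0.011   0.0006] shift in target axes [-0.015  -0.0052  0.1996]
```

View pics/z_15.png

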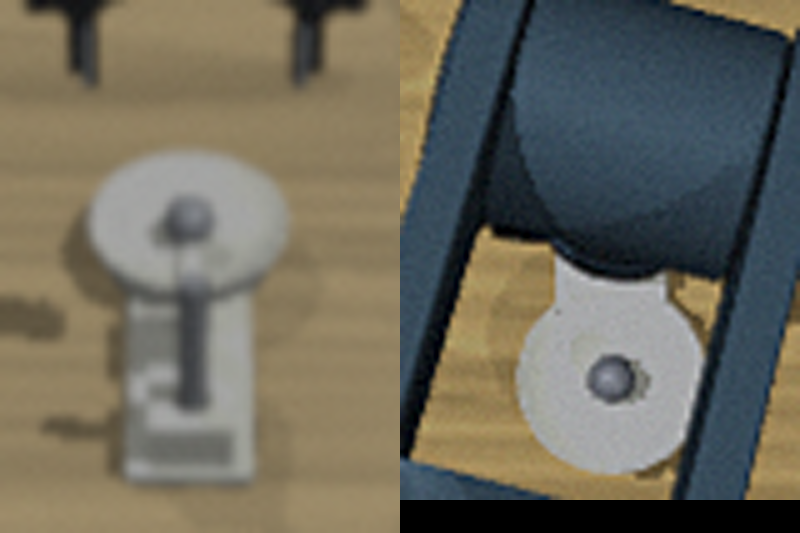

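>>> arm_command(
  motion="-0.012 -0.004 0.04 0.0015 -0.008 0 1; 0 0 0.08 0 0 0 1; 0 0 0.1 0 0 0 1; 0 0 0.1 0 0 0 1; 0 0 0.05 0 0 0 1; 0 0 0 0 0 0 1; 0 0 0 0 0 0 1; 0 0 0 0 0 0 1",
)

```text
time_s: 16.47
eef_pos: [0.5504, -0.0146, 0.0621]
eef_rot: [0.002, -0.013, 1.0, -0.0]
wrist_force: [-0.3, -0.0, -0.6]
opening: 1.003
```

Run:
```python
from z import *
shot("16",(240,160,320,260))
go([.545,-.014,.012],1.595)
B=cv2.imread("pics/scene_16.png")[185:250,245:310]
cv2.imwrite("pics/z16.png",cv2.resize(np.clip(B.astype(float)*1.4-10,0,255).astype(np.uint8),None,fx=9,fy=9,interpolation=cv2.INTER_CUBIC))
```

```text
t 16.52 pos [ 0.5507 -0.0146  0.0625] psi 1.5961 tilt [ 4.6e-03 -6.0e-04 -1.0e+00] open 0.998 F [-0.1  0.1  0.2]
shift units now [0.0296 0.004  0.2524] turn units [-0.0007  0.0044  0.001 ] shift in target axes [0.0284 0.0038 0.2525]
```

View pics/z16.png

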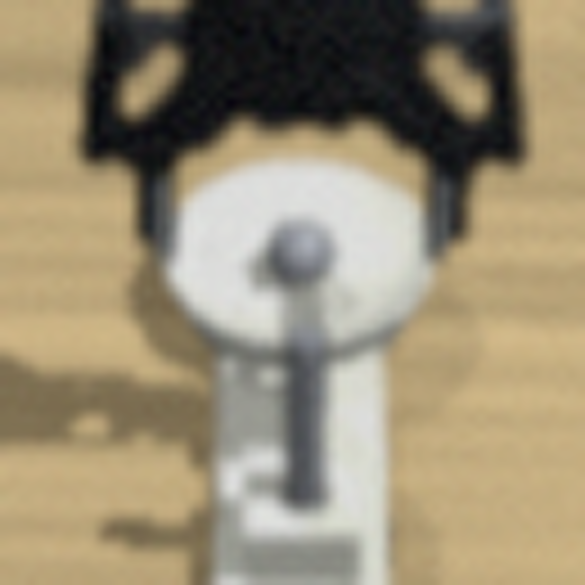

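>>> arm_command(
  motion="0.016 0.002 0.04 -0.0004 0.003 0 1; 0 0 0.06 0 0 0 1; 0 0 0.06 0 0 0 1; 0 0 0.04 0 0 0 1; 0 0 0 0 0 0 1; 0 0 0 0 0 0 1; 0 0 0 0 0 0 1; 0 0 0 0 0 0 1",
)

```text
time_s: 17.18
eef_pos: [0.5492, -0.0147, 0.0206]
eef_rot: [0.003, -0.013, 1.0, -0.001]
wrist_force: [1.2, 0.6, -0.5]
opening: 0.998
```

Run:
```python
from z import *
shot("17",(240,160,320,260))
go([.545,-.014,.010],1.595)
B=cv2.imread("pics/scene_17.png")[185:250,245:310]
cv2.imwrite("pics/z17.png",cv2.resize(np.clip(B.astype(float)*1.4-10,0,255).astype(np.uint8),None,fx=9,fy=9,interpolation=cv2.INTER_CUBIC))
```

```text
t 17.23 pos [ 0.5493 -0.0147  0.0207] psi 1.5961 tilt [ 0.0056 -0.0013 -1.    ] open 1.002 F [-0.4 -0.  -0.3]
shift units now [0.0217 0.0043 0.0532] turn units [-0.0014  0.0053  0.0011] shift in target axes [0.0214 0.0042 0.0534]
```

View pics/z17.png

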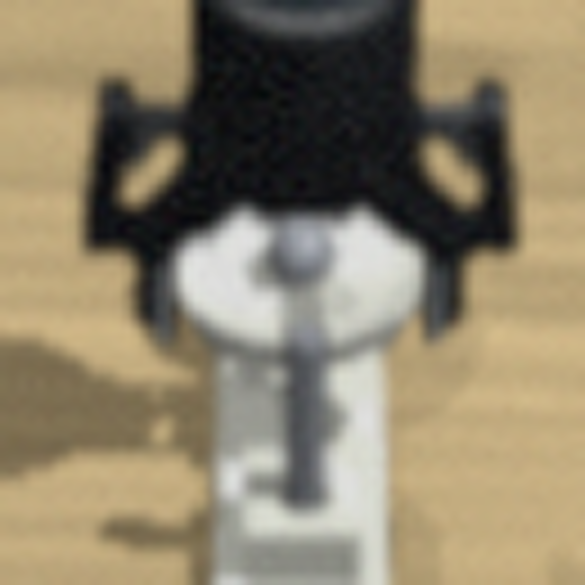

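>>> arm_command(
  motion="0.02 0.003 0.03 -0.0014 0.005 0 1; 0 0 0.02 0 0 0 1; 0 0 0 0 0 0 1; 0 0 0 0 0 0 1; 0 0 0 0 0 0 1; 0 0 0 0 0 0 1",
)

```text
time_s: 17.73
eef_pos: [0.5458, -0.0144, 0.0107]
eef_rot: [0.001, -0.013, 1.0, -0.0]
wrist_force: [-0.3, 0.6, 0.8]
opening: 1.0
```

Run:
```python
from z import *
go([.545,-.014,.009],1.595)
```

```text
t 17.73 pos [ 0.5458 -0.0144  0.0107] psi 1.5962 tilt [ 1.8e-03 -3.0e-04 -1.0e+00] open 1.0 F [-0.3  0.6  0.8]
shift units now [0.0038 0.0021 0.0085] turn units [-0.0004  0.0017  0.0011] shift in target axes [0.0038 0.0021 0.0085]
```

>>> arm_command(
  motion="0 0 0 0 0 0 0.35; 0 0 0 0 0 0 0.35; 0 0 0 0 0 0 0.35; 0 0 0 0 0 0 0.35; 0 0 0 0 0 0 0.35; 0 0 0 0 0 0 0.35",
)

```text
time_s: 18.23
eef_pos: [0.5463, -0.0145, 0.0112]
eef_rot: [0.001, -0.013, 1.0, -0.0]
wrist_force: [0.0, 0.2, -0.5]
opening: 0.348
```

Run:
```python
from z import *
shot("18",(240,160,320,260))
go([.545,-.014,.009],1.595)
B=cv2.imread("pics/scene_18.png")[195:245,255:305]
cv2.imwrite("pics/z18.png",cv2.resize(np.clip(B.astype(float)*1.6-10,0,255).astype(np.uint8),None,fx=12,fy=12,interpolation=cv2.INTER_CUBIC))
```

```text
t 18.28 pos [ 0.5464 -0.0145  0.0113] psi 1.5962 tilt [ 3.e-03 -7.e-04 -1.e+00] open 0.35 F [-0.4  0.2 -1.6]
shift units now [0.0068 0.0028 0.0114] turn units [-0.0007  0.0028  0.0012] shift in target axes [0.0068 0.0028 0.0114]
```

View pics/z18.png

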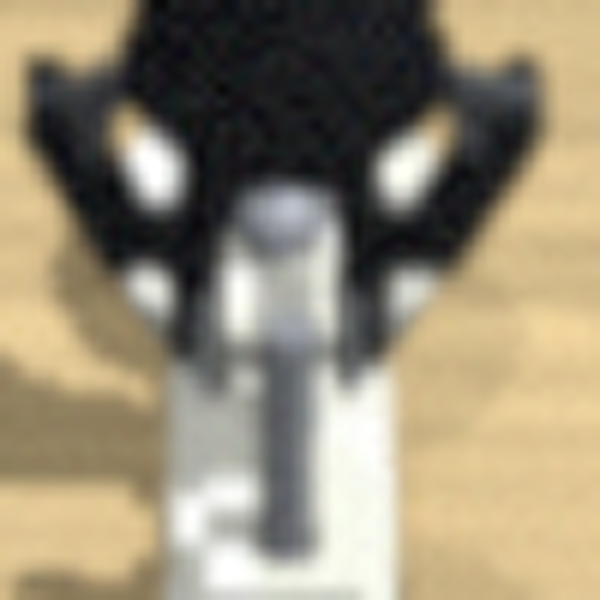

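>>> arm_command(
  motion="0.003 0.001 0.008 0 0.002 0 0.3; 0 0 0 0 0 0 0.25; 0 0 0 0 0 0 0.2; 0 0 0 0 0 0 0.16; 0 0 0 0 0 0 0.13; 0 0 0 0 0 0 0.1; 0 0 0 0 0 0 0; 0 0 0 0 0 0 0; 0 0 0 0 0 0 0; 0 0 0 0 0 0 0",
)

```text
time_s: 19.12
eef_pos: [0.5456, -0.0137, 0.0095]
eef_rot: [0.0, -0.013, 1.0, -0.0]
wrist_force: [-0.2, 0.4, -0.0]
opening: 0.127
```

Run:
```python
from z import *
shot("19",(240,160,320,260))
go([.545,-.014,.11],1.595)
B=cv2.imread("pics/scene_19.png")[195:245,255:305]
cv2.imwrite("pics/z19.png",cv2.resize(np.clip(B.astype(float)*1.6-10,0,255).astype(np.uint8),None,fx=12,fy=12,interpolation=cv2.INTER_CUBIC))
```

```text
t 19.17 pos [ 0.5456 -0.0137  0.0095] psi 1.5966 tilt [ 6.e-04 -2.e-04 -1.e+00] open 0.125 F [ 0.6  0.8 -0.6]
shift units now [ 0.0028 -0.0014 -0.5026] turn units [-0.0002  0.0006  0.0016] shift in target axes [ 0.0031 -0.0013 -0.5026]
```

View pics/z19.png

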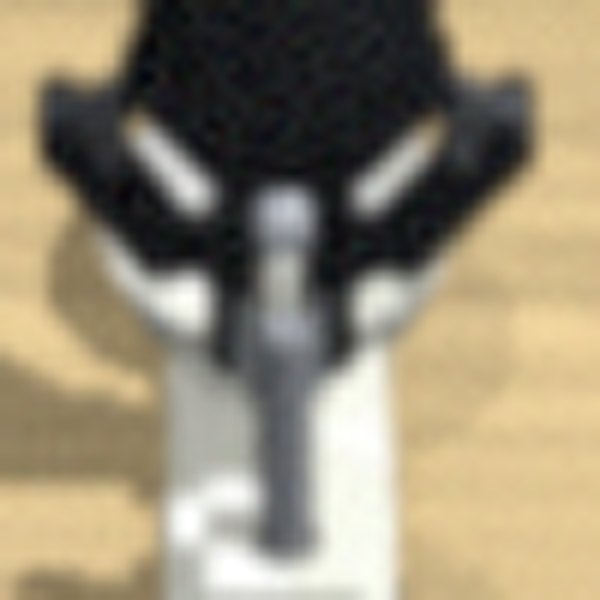

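>>> arm_command(
  motion="0 0 -0.005 0 0 0 0; 0 0 -0.01 0 0 0 0; 0 0 -0.015 0 0 0 0; 0 0 -0.015 0 0 0 0; 0 0 -0.015 0 0 0 0; 0 0 -0.01 0 0 0 0; 0 0 -0.005 0 0 0 0; 0 0 0 0 0 0 0; 0 0 0 0 0 0 0",
)

```text
time_s: 19.92
eef_pos: [0.5413, -0.0133, 0.0223]
eef_rot: [-0.004, -0.013, 1.0, 0.001]
wrist_force: [-1.1, -0.9, -7.0]
opening: 0.124
```

Run:
```python
from z import *
shot("20",(240,160,320,260))
go([.545,-.014,.11],1.595)
B=cv2.imread("pics/scene_20.png")[190:250,250:310]
cv2.imwrite("pics/z20.png",cv2.resize(np.clip(B.astype(float)*1.6-10,0,255).astype(np.uint8),None,fx=10,fy=10,interpolation=cv2.INTER_CUBIC))
```

```text
t 19.97 pos [ 0.5414 -0.0133  0.0223] psi 1.5963 tilt [-0.0076  0.0012 -1.    ] open 0.132 F [-0.6 -0.2 -6.1]
shift units now [-0.0147 -0.0033 -0.4387] turn units [ 0.0013 -0.0072  0.0012] shift in target axes [-0.0181 -0.0039 -0.4385]
```

View pics/z20.png

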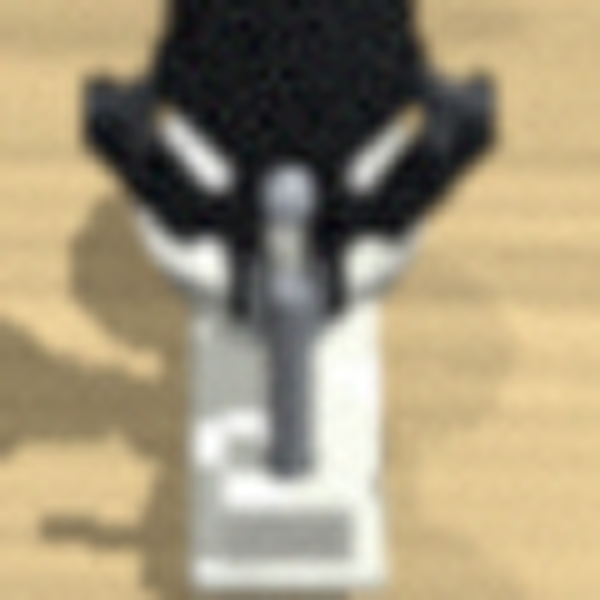

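>>> arm_command(
  motion="0 0 -0.01 0 -0.001 0 0; -0.002 0 -0.02 0 -0.001 0 0; -0.002 0 -0.025 0 -0.001 0 0; -0.002 0 -0.025 0 -0.001 0 0; -0.002 0 -0.025 0 -0.001 0 0; -0.002 0 -0.025 0 -0.001 0 0; -0.002 0 -0.02 0 -0.001 0 0; 0 0 -0.01 0 0 0 0; 0 0 -0.005 0 0 0 0; 0 0 0 0 0 0 0",
)

```text
time_s: 20.8
eef_pos: [0.5446, -0.0134, 0.0597]
eef_rot: [0.001, -0.013, 1.0, 0.0]
wrist_force: [-0.1, -0.6, -5.8]
opening: 0.127
```

Run:
```python
from z import *
go([.545,-.014,.115],1.595)
```

```text
t 20.8 pos [ 0.5446 -0.0134  0.0597] psi 1.5964 tilt [ 0.0018  0.001  -1.    ] open 0.127 F [-0.1 -0.6 -5.8]
shift units now [-0.0024 -0.0028 -0.2764] turn units [0.0009 0.0018 0.0014] shift in target axes [-0.0019 -0.0031 -0.2764]
```

>>> arm_command(
  motion="0 0 -0.01 0 0 0 0; 0 0 -0.02 0 0 0 0; 0 0 -0.03 0 0 0 0; -0.001 0 -0.03 0 -0.0007 0 0; -0.001 0 -0.03 0 -0.0007 0 0; -0.001 0 -0.03 0 -0.0007 0 0; -0.001 0 -0.03 0 -0.0007 0 0; 0 0 -0.02 0 0 0 0; 0 0 -0.01 0 0 0 0; 0 0 0 0 0 0 0",
)

```text
time_s: 21.63
eef_pos: [0.5451, -0.0133, 0.1063]
eef_rot: [0.002, -0.013, 1.0, 0.001]
wrist_force: [0.2, -0.0, -5.9]
opening: 0.128
```

Run:
```python
from z import *
shot("21",(230,140,320,250),(230,140,320,260))
go([.545,-.014,.11],1.595)
print(get_obs()["q"])
```

```text
t 21.73 pos [ 0.5447 -0.0133  0.1057] psi 1.5964 tilt [ 0.0039  0.0014 -1.    ] open 0.131 F [ 0.4 -0.4 -6.5]
shift units now [-0.0013 -0.0037 -0.0216] turn units [0.0012 0.0037 0.0014] shift in target axes [-0.0012 -0.0037 -0.0216]
[-0.24373735  0.22157883  1.77118238  0.00251874  1.14540227 -1.84120352]
```

View pics/z_21.png

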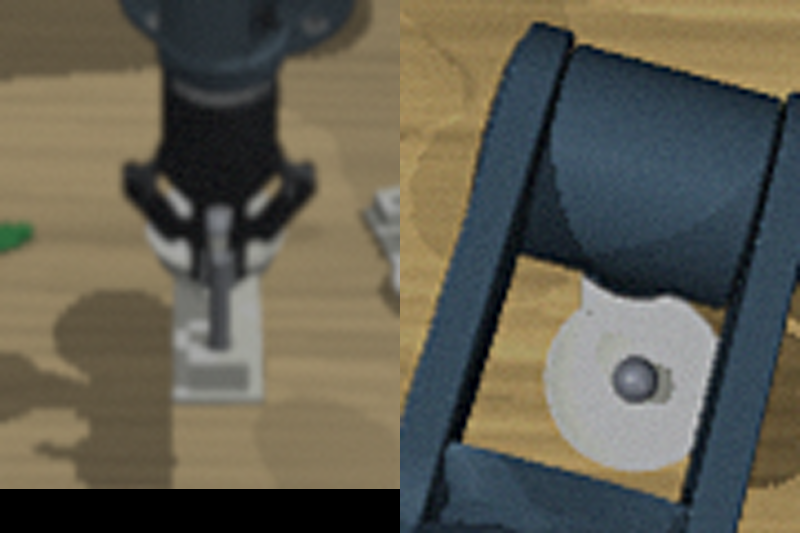

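>>> arm_command(
  motion="0 0 0 0.001 0.003 0.005 0; 0 0 0 0 0 0.01 0; 0 0 0 0 0 0.02 0; 0 0 0 0 0 0.03 0; 0 0 0 0 0 0.035 0; 0 0 0 0 0 0.035 0; 0 0 0 0 0 0.035 0; 0 0 0 0 0 0.035 0; 0 0 0 0 0 0.035 0; 0 0 0 0 0 0.035 0",
)

```text
time_s: 22.57
eef_pos: [0.5422, -0.0126, 0.1019]
eef_rot: [-0.003, 0.142, 0.99, 0.0]
wrist_force: [-0.5, 0.2, -6.6]
opening: 0.13
```

Run:
```python
from z import *
go([.545,-.014,.11],.115)
```

```text
t 22.57 pos [ 0.5422 -0.0126  0.1019] psi 1.2856 tilt [-0.0064  0.0018 -1.    ] open 0.13 F [-0.5  0.2 -6.6]
shift units now [-0.0149 -0.0026 -0.0404] turn units [-0.0038 -0.0056  1.1178] shift in target axes [-0.0083  0.013  -0.0403]
```

>>> arm_command(
  motion="-0.002 0 -0.004 -0.0005 -0.001 0.035 0; -0.002 0 -0.004 -0.0005 -0.001 0.035 0; -0.002 0 -0.004 -0.0005 -0.001 0.035 0; -0.002 0 -0.004 -0.0005 -0.001 0.035 0; -0.002 0 -0.004 -0.0005 -0.001 0.035 0; -0.002 0 -0.004 -0.0005 -0.001 0.035 0; -0.002 0 -0.004 -0.0005 -0.001 0.035 0; -0.002 0 -0.004 -0.0005 -0.001 0.035 0; -0.002 0 -0.004 -0.0005 -0.001 0.035 0; -0.002 0 -0.004 -0.0005 -0.001 0.035 0",
)

```text
time_s: 23.4
eef_pos: [0.5433, -0.0139, 0.1062]
eef_rot: [-0.001, 0.335, 0.942, 0.001]
wrist_force: [0.4, -0.3, -5.9]
opening: 0.131
```

Run:
```python
from z import *
go([.545,-.014,.11],.115)
```

```text
t 23.4 pos [ 0.5433 -0.0139  0.1062] psi 0.8875 tilt [-0.0019  0.0032 -1.    ] open 0.131 F [ 0.4 -0.3 -5.9]
shift units now [-0.0069  0.005  -0.0192] turn units [-1.000e-04 -3.700e-03  7.377e-01] shift in target axes [-0.0015  0.0084 -0.0192]
```

>>> arm_command(
  motion="-0.001 0.001 -0.002 -0.0003 -0.001 0.035 0; -0.001 0.001 -0.002 -0.0003 -0.001 0.035 0; -0.001 0.001 -0.002 -0.0003 -0.001 0.035 0; -0.001 0.001 -0.002 -0.0003 -0.001 0.035 0; -0.001 0.001 -0.002 -0.0003 -0.001 0.035 0; -0.001 0.001 -0.002 -0.0003 -0.001 0.035 0; -0.001 0.001 -0.002 -0.0003 -0.001 0.035 0; -0.001 0.001 -0.002 -0.0003 -0.001 0.035 0; -0.001 0.001 -0.002 -0.0003 -0.001 0.035 0; -0.001 0.001 -0.002 -0.0003 -0.001 0.035 0",
)

```text
time_s: 24.23
eef_pos: [0.5438, -0.0137, 0.1067]
eef_rot: [0.001, 0.515, 0.857, -0.001]
wrist_force: [0.1, -0.2, -6.4]
opening: 0.126
```

Run:
```python
from z import *
go([.545,-.014,.11],.115)
```

```text
t 24.23 pos [ 0.5438 -0.0137  0.1067] psi 0.4891 tilt [ 6.0e-04 -1.7e-03 -1.0e+00] open 0.126 F [ 0.1 -0.2 -6.4]
shift units now [-0.004   0.0046 -0.0166] turn units [1.000e-04 1.700e-03 3.572e-01] shift in target axes [-0.002   0.0057 -0.0166]
```

>>> arm_command(
  motion="-0.001 0.001 -0.002 0 -0.0005 0.035 0; -0.001 0.001 -0.002 0 -0.0005 0.035 0; -0.001 0.001 -0.002 0 -0.0005 0.035 0; -0.001 0.001 -0.002 0 -0.0005 0.035 0; -0.001 0.001 -0.002 0 -0.0005 0.035 0; -0.001 0.001 -0.002 0 -0.0005 0.035 0; 0 0 -0.002 0 0 0.035 0; 0 0 -0.001 0 0 0.03 0; 0 0 0 0 0 0.02 0; 0 0 0 0 0 0.01 0",
)

```text
time_s: 25.07
eef_pos: [0.543, -0.0138, 0.1061]
eef_rot: [-0.001, 0.656, 0.755, -0.003]
wrist_force: [0.6, -0.8, -6.2]
opening: 0.13
```

>>> arm_command(
  motion="0 0 0 0 0 0.003 0; 0 0 0 0 0 0 0; 0 0 0 0 0 0 0; 0 0 0 0 0 0 0",
)

```text
time_s: 25.4
eef_pos: [0.5426, -0.0137, 0.1056]
eef_rot: [-0.001, 0.657, 0.754, -0.003]
wrist_force: [-0.6, -0.6, -6.3]
opening: 0.127
```

Run:
```python
from z import *
go([.545,-.014,.11],.115)
shot("22",(90,130,330,300),(230,130,500,260))
go([.545,-.014,.11],.115)
```

```text
t 25.4 pos [ 0.5426 -0.0137  0.1056] psi 0.1363 tilt [-0.0063 -0.0031 -1.    ] open 0.127 F [-0.6 -0.6 -6.3]
shift units now [-0.003   0.0115 -0.0222] turn units [-0.0063  0.0022  0.0204] shift in target axes [-0.0027  0.0117 -0.0222]
t 25.5 pos [ 0.5426 -0.0137  0.1056] psi 0.1362 tilt [-0.0062 -0.0031 -1.    ] open 0.131 F [ 0.5 -0.3 -6.8]
shift units now [-0.003   0.0114 -0.0221] turn units [-0.0062  0.0022  0.0203] shift in target axes [-0.0028  0.0116 -0.022 ]
```

View pics/z_22.png

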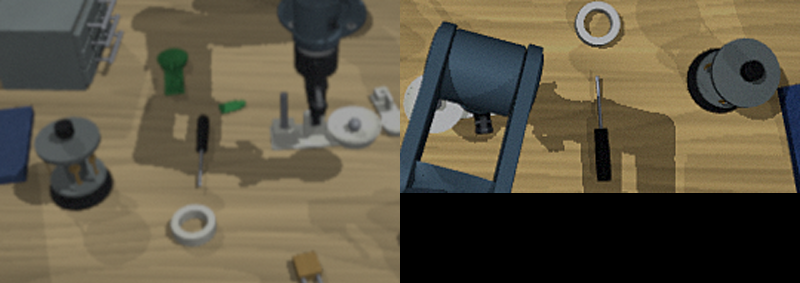

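>>> arm_command(
  motion="0 0 -0.005 -0.003 0.001 0.01 0; 0 0 0 0 0 0.005 0; 0 0 0 0 0 0 0; 0 0 0 0 0 0 0; 0 0 0 0 0 0 0; 0 0 0 0 0 0 0",
)

```text
time_s: 26.0
eef_pos: [0.5428, -0.0138, 0.1069]
eef_rot: [-0.0, 0.664, 0.748, -0.001]
wrist_force: [-0.0, -0.0, -5.8]
opening: 0.124
```

Run:
```python
from z import *
shot("23",(240,170,340,240),(215,150,315,220))
go([.545,-.014,.11],.115)
o=get_obs();print(o["dq"].round(4))
```

```text
t 26.1 pos [ 0.5428 -0.0138  0.1069] psi 0.119 tilt [-0.0025 -0.0016 -1.    ] open 0.129 F [-0.2 -0.5 -6.1]
shift units now [-0.0024  0.011  -0.0155] turn units [-0.0026  0.0012  0.0038] shift in target axes [-0.0024  0.011  -0.0155]
[ 0.0014 -0.0002 -0.0003  0.0006 -0.0014  0.004 ]
```

View pics/z_23.png

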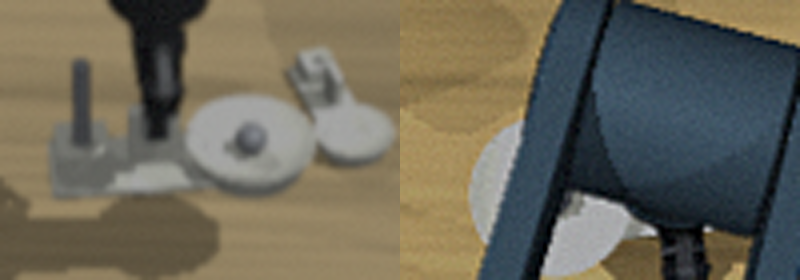

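Run:
```python
from z import *
h=.1069-.0095
b=plane("scene",(302.3,203.8),h+.023);d=plane("scene",(240+250/4-.5,170+142/4-.5),h+.024);m=plane("scene",(260,205.8),h+.034)
print(b,d,m,"len",np.linalg.norm((m-b)[:2]))
for c in([.591,-.447],[.606,-.446]):
    u=(m-b)[:2];u/=np.linalg.norm(u);r=np.array(c)-m[:2];print("lateral",u[0]*r[1]-u[1]*r[0],"along",r@u)
for n,t in(("scene","carousel"),("scene","ball_center")): print(search_frame(n,t)[:2])
for t in("screwdriver","fob","cap","tape_roll","padlock","short_pin"): print(t,[ [round(v) for v in d["box"]] for d in search_frame("scene",t)][:2])
```

```text
[0.53284113 0.06004934 0.1204    ] [0.53935917 0.05890752 0.1214    ] [ 0.55695877 -0.06844773  0.1314    ] len 0.13074079698006166
lateral -0.0363741971131043 along 0.3783352314494357
lateral -0.021447153419989325 along 0.3801194305929834
[{'box': [111.2, 198.7, 158.6, 257.7], 'conf': 0.94}, {'box': [348.3, 215.5, 369.7, 245.1], 'conf': 0.31}]
[]
screwdriver [[204, 201, 217, 239]]
fob []
cap [[330, 265, 350, 281]]
tape_roll [[191, 251, 220, 280]]
padlock [[221, 190, 238, 200], [267, 282, 286, 304]]
short_pin [[358, 208, 365, 221]]
```

Run:
```python
import cv2,numpy as np
A=cv2.imread("pics/scene_23.png")[188:223,282:322];B=cv2.imread("pics/scene0.png")[194:229,258:298]
c=cv2.hconcat([A,B]);c=np.clip(c.astype(float)*1.7-60,0,255).astype(np.uint8)
cv2.imwrite("pics/z23b.png",cv2.resize(c,None,fx=10,fy=10,interpolation=cv2.INTER_CUBIC))
```

```text
(no output)
```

View pics/z23b.png

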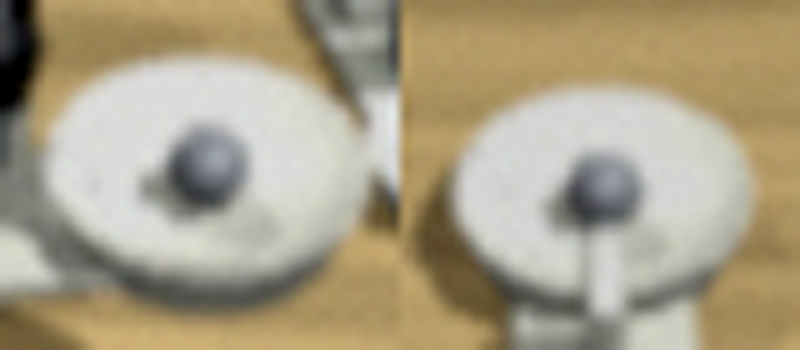

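Run:
```python
from bench import *
print(hand_in()); o=get_obs(); print(o["eef_pos"],o["opening"],o["wrist_force"],o["time_s"])
```

```text
the job is handed in; nothing more can be done
None
the job is handed in; nothing more can be done
```

I put the tall pin in the tray's bore and released it. I then lifted the tray by its handle to about 97 mm, turned it roughly 85° towards the carousel, and handed the job in at about 26 s with the tray still gripped. No verdict came back.

**Last checks**
- **Tray:** The tool was level to about 0.003 rad and still (joint speeds under 0.005 rad/s). The wrist carried about 6 N, which matches the tray, pin and ball.
- **Pin:** Before the lift, its top sat where a fully home pin's should be in the picture. After the turn it looked upright to about 0.02 rad.
- **Ball:** Comparing it with the rim by eye in the last picture, it is within about 2 mm of the dish middle.
- **Other things:** The carousel, cap, tape roll, short pin and screwdriver showed no visible shift. The padlock's second box fits where it lay. The network did not find the fob in the last picture.

**What disagreed**
- **Fingertip height:** The fingertips looked 20–30 mm higher in the pictures than the reported TCP throughout. I chose grip heights that would be safe either way.
- **Pointing direction:** The camera-based estimate put the tray's line 20–36 mm off the carousel axis, but the pin hid the bore mouth in that picture. The arm's own angle puts it within a few millimetres; the limit is 60 mm.
- **Ball position:** A rougher calculation put the ball about 6.5 mm from the dish middle, so the 2 mm figure is not certain; the limit is 8 mm.

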